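# Load the checker shuttle and click it home

## Robot

A 7-joint arm with a two-finger parallel gripper is mounted at the origin on the work surface. World frame = base frame: x ahead of the robot, y to its left, z up, the work surface at z = 0. Lengths are in m, angles in rad, forces in N, time in s.
With the tool pointing down it reaches from about 0.35 to 0.9 m from the base axis. Payload 8.1 kg.
Tool frame: the origin (TCP) lies on the centre line of the jaws, within the pads' length; the fingertips stand 11 mm ahead of it and the grasp point (between the pads) lies 8 mm behind it (arm.nose_length is the distance from the TCP to the fingertips, in m); z points along the fingers, y is the line along which they close (so a half turn about z gives the same grasp; the last joint's range is limited). The gripper opens to 92 mm and grips with 3 to 60 N. Pads are 19 mm wide; open, the fingers measure 130 mm over their backs; the gripper's body (75 mm by 190 mm) begins 47 mm behind the grasp point.
Start: joints at [1.184, 0.434, 0.025, 1.573, -0.012, 1.134, -0.075], TCP at [0.175, -0.6, 0.238] pointing down, gripper open.
Joint ranges: [-2.62, 2.62], [-0.44, 2.09], [-1.27, 1.32], [0.08, 2.57], [-1.32, 4.46], [0.12, 2], [-2.74, 2.74]. Speed limits (rad/s): [2.22, 2.22, 3.01, 3.01, 3.14, 3.14, 3.14].

## Interface

Orientations are given as a rotation vector (axis times angle).
In Python, from cell import arm gives the robot as it stands.
- The arm moves only by the tool jog_arm, never from a script. Its argument "moves" is a list of rows, each a list of 4 numbers: the shift along the tool's x, y, z in m, then the turn about the tool's z in rad. In form: [[tx, ty, tz, spin], ...]. A call has 1 to 20 rows; each row is the pose to reach, as a shift and turn from the pose commanded when the call began, along the tool's axes at that moment; what a row does not reach only later rows make up. A row lasts 1/8 s, in which the tool goes at most 62.5 mm and 10.7 degrees, less where a joint would pass 70% of its speed; a pose out of reach is approached as far as the arm can. A call with a gripper value outside its range is refused whole. "hand" is the finger opening in m, from 0 to 0.0918, set as the call begins (left out, the last holds). The fingers move at their own pace and stop on an object; "newtons" is the grip in N (left out, the last holds). Time passes only in rows, so rows that repeat a pose let the fingers close. It gives the time, the measured TCP pose, the force, the opening and the grip force at its end, in the units of the state.
- arm.observe(): the state, without advancing time (a new reading comes with each control period).
- arm.get_image(name): name is "side" or "top"; returns a dict with "color" (480x640x3 uint8, red, green, blue), "z_map" (480x640 float32, m along the optical axis (not along the pixel's ray), 0 where there is no reading), "fx", "fy", "cx", "cy" (pixels), "k1" (the pictures are not rectified: a ray, as slopes to the right and down, at radius r is drawn at 1 + k1 r^2 times it, then the intrinsics apply), "rvec" (rotation vector, rad) and "tvec" (3), from world to camera coordinates, as OpenCV has them. Camera axes: x right, y down, z forward; pixel columns grow to the right and rows downward; lengths in m; the calibration is good to about 2 mm. A picture is of the moment at which its call begins.
- arm.sign_off(): hands the job in; it is judged then, once.
The state is a dict: "clock": time; "joints": joint angles; "dq": joint speeds; "joint_efforts": joint torques, N m; "position": TCP position; "ee_rot": TCP orientation; "force": force on the tool from outside, world axes, zero at the start; "ft_torque": the same for the moment, N m; "width": opening from 0.0 (shut) to 1.0 (fully open); "gripper_force": force on a finger pad.
Only numpy, scipy, OpenCV 4.12 (cv2) and the standard library are available. Lean on these libraries where they do the work, as an engineer would, in place of code of your own. Each camera call takes 0.05 s, during which the arm holds its last target. There are 200 camera calls.

## Task

Load the finishing jig: first draw its carriage by the wooden pull all the way back to the loading stop, then lay each of the loose checkers flat and precisely centred on a brass seat of its own. Then push the carriage smoothly along its slide until the spring detent clicks and holds it fully home, with all the checkers still centred on their seats. Leave the dice cup, the block plane and the brass corner protectors where they are.

Things in the scene. Friction and masses are not known exactly. Their poses are not given: they have to be found in the camera images.
- jig: low aluminium jig bed, fixed to the bench, 140 (x) x 510 (y) x 20 mm high; origin at the centre of its underside, y along the slide towards the home end. A steel carriage, 70 mm wide and 368 mm long, lies in it, its deck level with the bed's top (20 mm above the bench)
- detent (a point): ball of the spring plunger, in a grey bridge (106 mm across the slide, 20 mm along it, 54 mm high above the bench) over the home end of the jig; the carriage's nose, with a ridge on it that must pass the ball, runs under it
- carriage (a joint): carriage along the jig's +y, m: 0 at the loading stop, 0.110 fully home at the end stop. Starts between; about 1 N friction, 60 N per m/s damping. The ridge meets the ball at 0.098, resists with up to about 9 N, passes its crest at 0.105; then the spring drives the carriage on to 0.110 and holds it there with about 3 N. Stopped short of the crest, it springs back to about 0.098
- pull (a point): upright turned wooden pull fixed on the carriage's deck at its -y end, about 18 mm in diameter, rising 42 mm from the deck; this point is on its axis 22 mm above the deck (42 mm above the bench). It can be gripped from above
- seat1 (a point): centre of the top face of a brass seat, number 1 of 6 from the pull's end: a disc 38 mm in diameter standing 4 mm above the carriage's deck (top 24 mm above the bench); the seats are in one row along the slide, 48 mm apart, the first 50 mm from the pull, and move with the carriage; z up, y along the slide
- seat2 (a point): likewise, another seat, number 2 of 6 from the pull's end
- seat3 (a point): likewise, another seat, number 3 of 6 from the pull's end
- seat4 (a point): likewise, another seat, number 4 of 6 from the pull's end
- seat5 (a point): likewise, another seat, number 5 of 6 from the pull's end
- seat6 (a point): likewise, another seat, number 6 of 6 from the pull's end
- checker1: tortoiseshell-coloured checker, a plain flat disc 38 mm in diameter and 12 mm thick, 18 g, both faces alike; origin at its very centre (6 mm above what it lies on), z its axis. Four to six of them lie on the bench beyond the jig; the others are absent
- checker2: another such checker (may be absent)
- checker3: another such checker (may be absent)
- checker4: another such checker (may be absent)
- checker5: another such checker (may be absent)
- checker6: another such checker (may be absent)
- dice_cup: olive wood dice cup, 72 mm in diameter, 90 mm high, open at the top, standing left of the jig; origin at the centre of its underside; to be left alone
- block_plane: small steel block plane 140 x 44 x 55 mm, right of the jig; origin at the centre of its sole; to be left alone
- corner_a: brass corner protector, 40 x 40 mm, 22 mm high, on the bench at the left; origin at the centre of its underside; to be left alone
- corner_b: the same, at the right; to be left alone
There are look-alikes about, which are no part of the job. Leave any grey or turquoise look-alike of the checker2 alone.

How it is judged:
On the way, in this order (a step that is already met when the one before it is completed fails the run):
1. the carriage is drawn back to the loading stop (within 6 mm) (value of joint carriage below 0.006 m), for 0.2 s.
2. every checker present lies flat, released and at rest on a seat of its own, centred within 4 mm (((horizontal distance between checker1 and seat1 below 0.004 m and z of checker1 in the frame of seat1 between 0.0035 and 0.0085 m) or (horizontal distance between checker1 and seat2 below 0.004 m and z of checker1 in the frame of seat2 between 0.0035 and 0.0085 m) or (horizontal distance between checker1 and seat3 below 0.004 m and z of checker1 in the frame of seat3 between 0.0035 and 0.0085 m) or (horizontal distance between checker1 and seat4 below 0.004 m and z of checker1 in the frame of seat4 between 0.0035 and 0.0085 m) or (horizontal distance between checker1 and seat5 below 0.004 m and z of checker1 in the frame of seat5 between 0.0035 and 0.0085 m) or (horizontal distance between checker1 and seat6 below 0.004 m and z of checker1 in the frame of seat6 between 0.0035 and 0.0085 m)) and contact force between the fingers and checker1 below 0.2 N and linear speed of each of checker1, checker2, checker3, checker4, checker5, checker6 below 0.02 m/s and ((horizontal distance between checker2 and seat1 below 0.004 m and z of checker2 in the frame of seat1 between 0.0035 and 0.0085 m) or (horizontal distance between checker2 and seat2 below 0.004 m and z of checker2 in the frame of seat2 between 0.0035 and 0.0085 m) or (horizontal distance between checker2 and seat3 below 0.004 m and z of checker2 in the frame of seat3 between 0.0035 and 0.0085 m) or (horizontal distance between checker2 and seat4 below 0.004 m and z of checker2 in the frame of seat4 between 0.0035 and 0.0085 m) or (horizontal distance between checker2 and seat5 below 0.004 m and z of checker2 in the frame of seat5 between 0.0035 and 0.0085 m) or (horizontal distance between checker2 and seat6 below 0.004 m and z of checker2 in the frame of seat6 between 0.0035 and 0.0085 m)) and contact force between the fingers and checker2 below 0.2 N and ((horizontal distance between checker3 and seat1 below 0.004 m and z of checker3 in the frame of seat1 between 0.0035 and 0.0085 m) or (horizontal distance between checker3 and seat2 below 0.004 m and z of checker3 in the frame of seat2 between 0.0035 and 0.0085 m) or (horizontal distance between checker3 and seat3 below 0.004 m and z of checker3 in the frame of seat3 between 0.0035 and 0.0085 m) or (horizontal distance between checker3 and seat4 below 0.004 m and z of checker3 in the frame of seat4 between 0.0035 and 0.0085 m) or (horizontal distance between checker3 and seat5 below 0.004 m and z of checker3 in the frame of seat5 between 0.0035 and 0.0085 m) or (horizontal distance between checker3 and seat6 below 0.004 m and z of checker3 in the frame of seat6 between 0.0035 and 0.0085 m)) and contact force between the fingers and checker3 below 0.2 N and ((horizontal distance between checker4 and seat1 below 0.004 m and z of checker4 in the frame of seat1 between 0.0035 and 0.0085 m) or (horizontal distance between checker4 and seat2 below 0.004 m and z of checker4 in the frame of seat2 between 0.0035 and 0.0085 m) or (horizontal distance between checker4 and seat3 below 0.004 m and z of checker4 in the frame of seat3 between 0.0035 and 0.0085 m) or (horizontal distance between checker4 and seat4 below 0.004 m and z of checker4 in the frame of seat4 between 0.0035 and 0.0085 m) or (horizontal distance between checker4 and seat5 below 0.004 m and z of checker4 in the frame of seat5 between 0.0035 and 0.0085 m) or (horizontal distance between checker4 and seat6 below 0.004 m and z of checker4 in the frame of seat6 between 0.0035 and 0.0085 m)) and contact force between the fingers and checker4 below 0.2 N and ((horizontal distance between checker5 and seat1 below 0.004 m and z of checker5 in the frame of seat1 between 0.0035 and 0.0085 m) or (horizontal distance between checker5 and seat2 below 0.004 m and z of checker5 in the frame of seat2 between 0.0035 and 0.0085 m) or (horizontal distance between checker5 and seat3 below 0.004 m and z of checker5 in the frame of seat3 between 0.0035 and 0.0085 m) or (horizontal distance between checker5 and seat4 below 0.004 m and z of checker5 in the frame of seat4 between 0.0035 and 0.0085 m) or (horizontal distance between checker5 and seat5 below 0.004 m and z of checker5 in the frame of seat5 between 0.0035 and 0.0085 m) or (horizontal distance between checker5 and seat6 below 0.004 m and z of checker5 in the frame of seat6 between 0.0035 and 0.0085 m)) and contact force between the fingers and checker5 below 0.2 N and ((horizontal distance between checker6 and seat1 below 0.004 m and z of checker6 in the frame of seat1 between 0.0035 and 0.0085 m) or (horizontal distance between checker6 and seat2 below 0.004 m and z of checker6 in the frame of seat2 between 0.0035 and 0.0085 m) or (horizontal distance between checker6 and seat3 below 0.004 m and z of checker6 in the frame of seat3 between 0.0035 and 0.0085 m) or (horizontal distance between checker6 and seat4 below 0.004 m and z of checker6 in the frame of seat4 between 0.0035 and 0.0085 m) or (horizontal distance between checker6 and seat5 below 0.004 m and z of checker6 in the frame of seat5 between 0.0035 and 0.0085 m) or (horizontal distance between checker6 and seat6 below 0.004 m and z of checker6 in the frame of seat6 between 0.0035 and 0.0085 m)) and contact force between the fingers and checker6 below 0.2 N), for 0.3 s.
3. the carriage is clicked home past the detent (value of joint carriage above 0.107 m), for 0.3 s.
At the end, for the whole second after the job is handed in: The carriage is held home by the detent (joint above 0.107 of 0.110) and at rest; every checker present lies flat and still on a seat of its own, its centre within 4 mm of the seat's horizontally (value of joint carriage above 0.107 m and ((horizontal distance between checker1 and seat1 below 0.004 m and z of checker1 in the frame of seat1 between 0.0035 and 0.0085 m) or (horizontal distance between checker1 and seat2 below 0.004 m and z of checker1 in the frame of seat2 between 0.0035 and 0.0085 m) or (horizontal distance between checker1 and seat3 below 0.004 m and z of checker1 in the frame of seat3 between 0.0035 and 0.0085 m) or (horizontal distance between checker1 and seat4 below 0.004 m and z of checker1 in the frame of seat4 between 0.0035 and 0.0085 m) or (horizontal distance between checker1 and seat5 below 0.004 m and z of checker1 in the frame of seat5 between 0.0035 and 0.0085 m) or (horizontal distance between checker1 and seat6 below 0.004 m and z of checker1 in the frame of seat6 between 0.0035 and 0.0085 m)) and linear speed of each of checker1, checker2, checker3, checker4, checker5, checker6 below 0.02 m/s and ((horizontal distance between checker2 and seat1 below 0.004 m and z of checker2 in the frame of seat1 between 0.0035 and 0.0085 m) or (horizontal distance between checker2 and seat2 below 0.004 m and z of checker2 in the frame of seat2 between 0.0035 and 0.0085 m) or (horizontal distance between checker2 and seat3 below 0.004 m and z of checker2 in the frame of seat3 between 0.0035 and 0.0085 m) or (horizontal distance between checker2 and seat4 below 0.004 m and z of checker2 in the frame of seat4 between 0.0035 and 0.0085 m) or (horizontal distance between checker2 and seat5 below 0.004 m and z of checker2 in the frame of seat5 between 0.0035 and 0.0085 m) or (horizontal distance between checker2 and seat6 below 0.004 m and z of checker2 in the frame of seat6 between 0.0035 and 0.0085 m)) and ((horizontal distance between checker3 and seat1 below 0.004 m and z of checker3 in the frame of seat1 between 0.0035 and 0.0085 m) or (horizontal distance between checker3 and seat2 below 0.004 m and z of checker3 in the frame of seat2 between 0.0035 and 0.0085 m) or (horizontal distance between checker3 and seat3 below 0.004 m and z of checker3 in the frame of seat3 between 0.0035 and 0.0085 m) or (horizontal distance between checker3 and seat4 below 0.004 m and z of checker3 in the frame of seat4 between 0.0035 and 0.0085 m) or (horizontal distance between checker3 and seat5 below 0.004 m and z of checker3 in the frame of seat5 between 0.0035 and 0.0085 m) or (horizontal distance between checker3 and seat6 below 0.004 m and z of checker3 in the frame of seat6 between 0.0035 and 0.0085 m)) and ((horizontal distance between checker4 and seat1 below 0.004 m and z of checker4 in the frame of seat1 between 0.0035 and 0.0085 m) or (horizontal distance between checker4 and seat2 below 0.004 m and z of checker4 in the frame of seat2 between 0.0035 and 0.0085 m) or (horizontal distance between checker4 and seat3 below 0.004 m and z of checker4 in the frame of seat3 between 0.0035 and 0.0085 m) or (horizontal distance between checker4 and seat4 below 0.004 m and z of checker4 in the frame of seat4 between 0.0035 and 0.0085 m) or (horizontal distance between checker4 and seat5 below 0.004 m and z of checker4 in the frame of seat5 between 0.0035 and 0.0085 m) or (horizontal distance between checker4 and seat6 below 0.004 m and z of checker4 in the frame of seat6 between 0.0035 and 0.0085 m)) and ((horizontal distance between checker5 and seat1 below 0.004 m and z of checker5 in the frame of seat1 between 0.0035 and 0.0085 m) or (horizontal distance between checker5 and seat2 below 0.004 m and z of checker5 in the frame of seat2 between 0.0035 and 0.0085 m) or (horizontal distance between checker5 and seat3 below 0.004 m and z of checker5 in the frame of seat3 between 0.0035 and 0.0085 m) or (horizontal distance between checker5 and seat4 below 0.004 m and z of checker5 in the frame of seat4 between 0.0035 and 0.0085 m) or (horizontal distance between checker5 and seat5 below 0.004 m and z of checker5 in the frame of seat5 between 0.0035 and 0.0085 m) or (horizontal distance between checker5 and seat6 below 0.004 m and z of checker5 in the frame of seat6 between 0.0035 and 0.0085 m)) and ((horizontal distance between checker6 and seat1 below 0.004 m and z of checker6 in the frame of seat1 between 0.0035 and 0.0085 m) or (horizontal distance between checker6 and seat2 below 0.004 m and z of checker6 in the frame of seat2 between 0.0035 and 0.0085 m) or (horizontal distance between checker6 and seat3 below 0.004 m and z of checker6 in the frame of seat3 between 0.0035 and 0.0085 m) or (horizontal distance between checker6 and seat4 below 0.004 m and z of checker6 in the frame of seat4 between 0.0035 and 0.0085 m) or (horizontal distance between checker6 and seat5 below 0.004 m and z of checker6 in the frame of seat5 between 0.0035 and 0.0085 m) or (horizontal distance between checker6 and seat6 below 0.004 m and z of checker6 in the frame of seat6 between 0.0035 and 0.0085 m)) and velocity of joint carriage below 0.01 m/s); the robot touches nothing.
It fails at once if the dice cup is moved more than 30 mm (distance of dice_cup from where it was at the start of the episode above 0.03 m).
It fails at once if the block plane is moved more than 30 mm (distance of block_plane from where it was at the start of the episode above 0.03 m).
It fails at once if a brass corner protector is moved more than 30 mm (distance of corner_a from where it was at the start of the episode above 0.03 m).
It fails at once if a brass corner protector is moved more than 30 mm (distance of corner_b from where it was at the start of the episode above 0.03 m).
Of checker1, checker2, checker3, checker4, checker5, checker6 only 4 to 6 are there at a start; the rules pass over those that are not, and their reading is None.
At some moment in a run one of checker1, checker2, checker3, checker4, checker5, checker6 may be knocked a few centimetres aside while the robot is not near it.
Once in a run the grip may slacken for a moment while it holds something.
It also fails if it takes over 210 s, if anything falls off the work surface, if the arm or the gripper's body presses on something with over 40 N, if the wrist force passes 120 N, or if a joint passes its speed limit or range.

## Working session

There is one attempt and no reset: what is moved stays moved. The work goes in short steps, Python scripts to look and compute and a tool call to move; the robot and the scene stay as the last step left them, time stands still between calls to the robot, and variables do not carry over. Pictures are saved under pics/ and viewed, at most 14 in all, crops included, and the job is handed in when it is done.

Besides the shell and the picture viewer there is one more tool, called after "Call:" as a command line: name --pt "numbers of a row" for each row, then --argument value for the rest. jog_arm: Moves the arm, as the interface text tells. Its arguments: {"type":"object","properties":{"moves":{"type":"array"},"hand":{"type":"number"},"newtons":{"type":"number"}},"required":["moves"]}

```bash
ls; mkdir -p pics; python3 - <<'E'
from cell import arm
import cv2,numpy as np
for n in("top","side"):
    d=arm.get_image(n); cv2.imwrite(f"pics/{n}0.png",d["color"][:,:,::-1]); np.savez(f"{n}0.npz",**d)
    print(n,{k:v for k,v in d.items() if k not in("color","z_map")})
print(arm.observe())
E
```

```text
pics
top {'fx': 434.8602638790457, 'fy': 434.8602638790457, 'cx': 314.6143049891583, 'cy': 245.27385938836042, 'k1': -0.07619401316398049, 'rvec': array([ 2.07046209, -2.11733687,  0.25887056]), 'tvec': array([-0.01022075,  0.62693596,  0.77744697])}
side {'fx': 597.1345945567533, 'fy': 597.1345945567533, 'cx': 325.85653806006934, 'cy': 233.35447787837296, 'k1': -0.046453019576723646, 'rvec': array([ 0.37486379, -2.71846288,  1.28309908]), 'tvec': array([0.59997211, 0.14710191, 1.16501703])}
{'clock': 0.1, 'joints': array([ 1.1844081 ,  0.43513637,  0.02500502,  1.57400689, -0.01157142,
        1.13398523, -0.07511539]), 'dq': array([ 0.00050884, -0.00126492, -0.00015797, -0.00212681, -0.00057068,
       -0.0008025 , -0.00053863]), 'joint_efforts': array([ 3.02248613e-03, -6.69121957e+01,  9.88185257e-01, -3.15139353e+01,
       -6.04569633e-02,  3.74906184e-02,  5.14460453e-05]), 'position': array([ 0.17479831, -0.59960307,  0.23703403]), 'ee_rot': array([-3.10871082e+00, -4.43931691e-01,  5.64205701e-04]), 'force': array([-1.05326325,  0.11035145,  0.07072972]), 'ft_torque': array([-0.01378757, -0.05253425,  0.05683778]), 'gripper_force': 0.0, 'width': 1.0011532158154623}
```

View pics/top0.png

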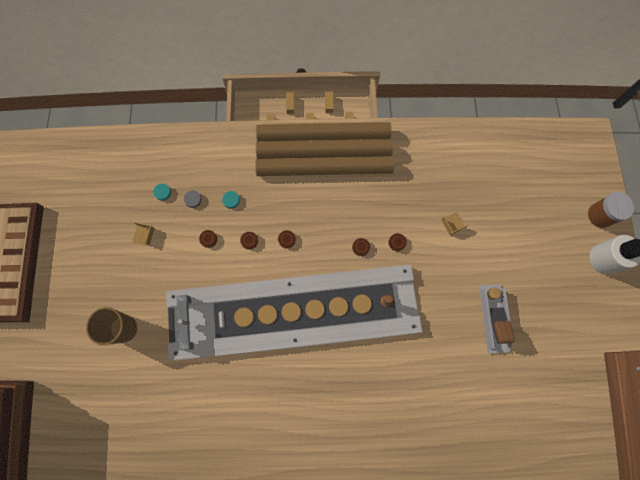

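View pics/side0.png

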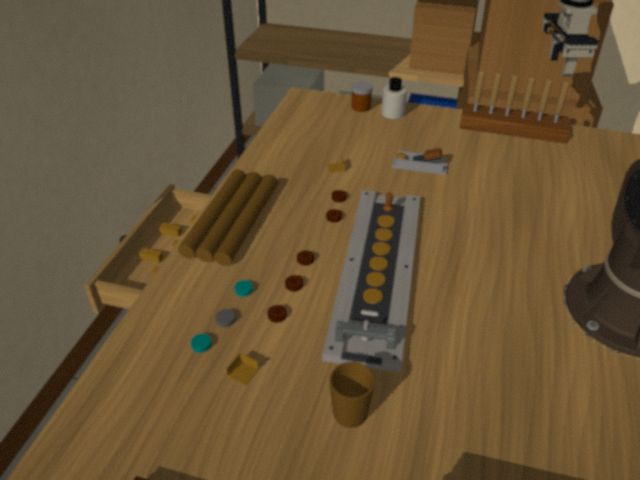

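The top view shows five dark red-brown checkers at (208,239), (249,240), (287,239), (361,247) and (397,242). The look-alikes are turquoise at (162,192) and (231,200), and grey at (193,199). The pull is at (387,301), the seats run from (362,304) to (243,317), and the bridge is at (181,323). The side view shows the same five checkers, from (340,196) to (277,314), with the pull at (389,201).

```bash
cat > h.py <<'E'
import cv2,numpy as np
from scipy.spatial.transform import Rotation as Ro
def cam(d):
    K=np.array([[d["fx"],0,d["cx"]],[0,d["fy"],d["cy"]],[0,0,1.]]); return K,np.array([d["k1"],0,0,0,0.]),cv2.Rodrigues(np.array(d["rvec"]))[0],np.array(d["tvec"])
def slopes(d,uv):
    # drawn = s*(1+k1 r^2): OpenCV radial model
    K,D,R,t=cam(d); return cv2.undistortPointsIter(np.array(uv,float).reshape(-1,1,2),K,D,None,None,(3,50,1e-10)).reshape(-1,2)
def onz(d,uv,z):
    K,D,R,t=cam(d); s=slopes(d,uv); v=np.c_[s,np.ones(len(s))]@R; c=-R.T@t
    return c+v*((z-c[2])/v[:,2])[:,None]
def cloud(d):
    K,D,R,t=cam(d); h,w=d["z_map"].shape; u,v=np.meshgrid(np.arange(w),np.arange(h))
    s=slopes(d,np.c_[u.ravel(),v.ravel()]); z=d["z_map"].ravel()
    P=(np.c_[s,np.ones(len(s))]*z[:,None]-t)@R; P[z==0]=np.nan
    return P.reshape(h,w,3)
def tri(d1,p1,d2,p2):
    A=[]
    for d,p in((d1,p1),(d2,p2)):
        K,D,R,t=cam(d); M=np.c_[R,t]; s=slopes(d,[p])[0]; A+= [s[0]*M[2]-M[0],s[1]*M[2]-M[1]]
    X=np.linalg.svd(np.array(A))[2][-1]; return X[:3]/X[3]
def proj(d,X):
    K,D,R,t=cam(d); return cv2.projectPoints(np.array(X,float).reshape(-1,1,3),R,t,K,D)[0].reshape(-1,2)
def blobs(m,lo=40,hi=900):
    n,L,S,C=cv2.connectedComponentsWithStats(m.astype(np.uint8)); return [(C[i],S[i,4],L==i) for i in range(1,n) if lo<S[i,4]<hi]
def hsv(d): return cv2.cvtColor(d["color"],cv2.COLOR_RGB2HSV).astype(int)
E
cat > m.py <<'E'
from h import *
d={n:dict(np.load(f"{n}0.npz")) for n in("top","side")}
print([hsv(d["top"])[y,x].tolist() for x,y in((208,239),(243,317),(387,301),(300,318),(220,319))], [hsv(d["side"])[y,x].tolist() for x,y in((277,314),(372,296),(389,201))])
for n in d:
    H=hsv(d[n]); P=cloud(d[n])
    print(n,"table z",np.nanmedian(P[410:440,250:400,2]) if n=="top" else np.nanmedian(P[300:400,430:500,2]))
    ch=((H[...,0]<9)|(H[...,0]>170))&(H[...,1]>110)&(H[...,2]<120)
    for c,a,m in blobs(ch,60,600):
        p=P[m]; p=p[p[:,2]>.008] 
        print("dark",c.round(1),a,onz(d[n],[c],.012)[0].round(4), np.nanmean(p,0).round(4) if len(p) else "",len(p))
E
python3 m.py
python3 - <<'E'
import cv2
a=cv2.imread('pics/top0.png')[180:360,150:430]
cv2.imwrite('pics/c1.png',cv2.resize(a,None,fx=2.8,fy=2.8,interpolation=cv2.INTER_CUBIC))
E
```

```text
[[8, 149, 77], [17, 133, 153], [11, 134, 120], [107, 41, 44], [9, 18, 186]] [[11, 255, 56], [21, 219, 114], [16, 212, 88]]
top table z 0.0012847973309085114
dark [206.4 238.5] 74 [0.6626 0.2059 0.012 ] [0.6622 0.2055 0.0134] 74
dark [362.9 246.8] 73 [ 0.6369 -0.1268  0.012 ] [ 0.6368 -0.1267  0.0133] 72
side table z -0.0014004449092845923
```

View pics/c1.png

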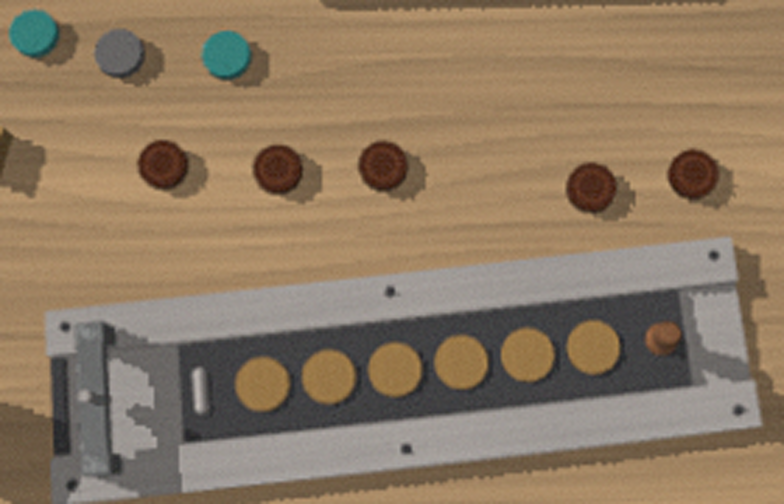

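The crop shows five tortoiseshell checkers at full-picture pixels (208,239), (249,240), (287,239), (361,247) and (398,242). The turquoise pair and the grey one at the upper left are not part of the job. The carriage has the pull at (387,301) and a gap of about 14 px to the +x-side end stop.

```bash
cat > m.py <<'E'
from h import *
def measure(d,verbose=True):
    out={}
    for n in d:
        I=d[n]["color"].astype(float); H=hsv(d[n]); P=cloud(d[n]); rg=I[...,0]/(I[...,1]+1)
        ch=(rg>1.65)&(H[...,2]<125)&(H[...,1]>120)
        out[n,"ch"]=[(c,a,P[m]) for c,a,m in blobs(cv2.morphologyEx(ch.astype(np.uint8),cv2.MORPH_CLOSE,np.ones((3,3))),90,600)]
    return out
if __name__=="__main__":
    d={n:dict(np.load(f"{n}0.npz")) for n in("top","side")}
    o=measure(d)
    S=np.array([c for c,a,p in o["side","ch"]])
    for c,a,p in o["top","ch"]:
        X=onz(d["top"],[c],.012)[0]; q=proj(d["side"],X)[0]
        j=np.argmin(np.linalg.norm(S-q,axis=1)) if len(S) else None
        print(c.round(1),a,X.round(4),np.nanmean(p[p[:,2]>.007],0).round(4),"tri",tri(d["top"],c,d["side"],S[j]).round(4) if j is not None and np.linalg.norm(S[j]-q)<15 else q.round(0))
    print(S.round(1).tolist(),[a for c,a,p in o["side","ch"]])
    # seats: brass on the deck
    for n,box in(("top",(290,330,225,395)),("side",(190,310,355,400))):
        H=hsv(d[n]); P=cloud(d[n]); y0,y1,x0,x1=box; m=np.zeros(H.shape[:2],np.uint8)
        m[y0:y1,x0:x1]=(H[y0:y1,x0:x1,1]>90)&(H[y0:y1,x0:x1,2]>75 )
        for c,a,mm in blobs(m,30,600): print(n,"seat/pull",c.round(1),a,onz(d[n],[c],.024)[0].round(4),np.nanmedian(P[mm],0).round(4))
E
python3 m.py
```

```text
[207.5 238.3] 199 [0.6629 0.2035 0.012 ] [0.6625 0.2032 0.0137] tri [0.6642 0.2052 0.005 ]
[286.6 238.6] 205 [0.6585 0.0346 0.012 ] [0.6582 0.0345 0.0135] tri [0.66   0.035  0.0033]
[248.8 239.7] 205 [0.6577 0.115  0.012 ] [0.6572 0.1148 0.0135] tri [0.6588 0.116  0.0046]
[397.  241.7] 210 [ 0.6464 -0.2001  0.012 ] [ 0.6461 -0.1998  0.0132] tri [ 0.6482 -0.202   0.0026]
[360.9 246.6] 209 [ 0.6375 -0.1225  0.012 ] [ 0.6373 -0.1223  0.0133] tri [ 0.639  -0.1236  0.0027]
[[360.7, 102.4], [218.4, 168.3], [338.4, 195.8], [333.8, 215.5], [305.1, 257.5], [293.8, 282.8], [276.7, 313.2]] [np.int32(261), np.int32(320), np.int32(125), np.int32(144), np.int32(179), np.int32(211), np.int32(236)]
top seat/pull [361.5 303.6] 293 [ 0.5158 -0.1168  0.024 ] [ 0.5155 -0.1169  0.025 ]
top seat/pull [386.1 300. ] 105 [ 0.5219 -0.1672  0.024 ] [ 0.5191 -0.1624  0.0579]
top seat/pull [338.  306.2] 290 [ 0.5116 -0.0689  0.024 ] [ 0.5117 -0.0689  0.0253]
top seat/pull [314.3 309. ] 295 [ 0.507 -0.021  0.024] [ 0.5071 -0.0207  0.0253]
top seat/pull [290.8 311.6] 298 [0.5029 0.0266 0.024 ] [0.5024 0.0261 0.0253]
top seat/pull [267. 314.] 293 [0.4991 0.0745 0.024 ] [0.499  0.0744 0.025 ]
top seat/pull [243.3 316.7] 302 [0.4945 0.1223 0.024 ] [0.4941 0.1225 0.0252]
side seat/pull [356.8 199.2] 98 [ 0.5957 -0.1718  0.024 ] [ 0.6027 -0.2102 -0.002 ]
side seat/pull [388. 197.] 247 [ 0.5269 -0.2006  0.024 ] [ 0.5222 -0.1732  0.0172]
side seat/pull [375.1 278.8] 230 [0.4986 0.0799 0.024 ] [0.4988 0.078  0.0221]
side seat/pull [372.2 295.5] 256 [0.4943 0.1272 0.024 ] [0.495  0.1252 0.0218]
```

```bash
cat > go.py <<'E'
import sys
from h import *
from cell import arm
PHI=0.0889 # jig yaw
def go(x,y,z,yaw=None):
    """shift (tool axes) + spin to TCP target; yaw = world angle of tool y (mod pi)"""
    s=arm.observe(); R=Ro.from_rotvec(s["ee_rot"]).as_matrix()
    p=R.T@(np.array([x,y,z])-s["position"]); a=np.arctan2(R[1,1],R[0,1]); sp=0
    if yaw is not None: sp=-((yaw-a+np.pi/2)%np.pi-np.pi/2)
    print("shift",p.round(4),"spin",round(sp,3),"| pos",s["position"].round(4),"yaw",round(a,3),"toolz",R[:,2].round(3),"j7",s["joints"][6].round(2),"F",s["force"].round(1),"w",round(s["width"]*91.8,1),"t",s["clock"])
if __name__=="__main__": go(*[float(eval(v)) for v in sys.argv[1:]])
E
python3 go.py .5202 -.1666 .12 "PHI+np.pi/2"; python3 go.py .5202 -.1666 .12 PHI
```

```text
shift [ 0.4528 -0.3189  0.1174] spin 0.195 | pos [ 0.1748 -0.5996  0.237 ] yaw -1.287 toolz [-0.001  0.001 -1.   ] j7 -0.08 F [-1.1  0.1  0.1] w 91.9 t 0.1
shift [ 0.4528 -0.3189  0.1174] spin -1.376 | pos [ 0.1748 -0.5996  0.237 ] yaw -1.287 toolz [-0.001  0.001 -1.   ] j7 -0.08 F [-1.1  0.1  0.1] w 91.9 t 0.1
```

Call:
jog_arm --pt "0.05 -0.035 0.01 0.02" --pt "0.1 -0.07 0.02 0.04" --pt "0.15 -0.105 0.03 0.06" --pt "0.2 -0.14 0.04 0.08" --pt "0.25 -0.175 0.06 0.1" --pt "0.3 -0.21 0.08 0.12" --pt "0.35 -0.245 0.1 0.15" --pt "0.4 -0.28 0.11 0.17" --pt "0.43 -0.3 0.1174 0.195" --pt "0.4528 -0.3189 0.1174 0.195" --pt "0.4528 -0.3189 0.1174 0.195" --pt "0.4528 -0.3189 0.1174 0.195" --pt "0.4528 -0.3189 0.1174 0.195" --hand 0.036

```text
clock: 1.72
position: [0.5197, -0.1684, 0.1203]
ee_rot: [3.138, 0.136, -0.001]
force: [1.2, -0.8, -0.1]
width: 0.392
gripper_force: 0.0
```

```bash
python3 go.py .5202 -.1666 .04 "PHI+np.pi/2"; python3 - <<'E'
from cell import arm
import cv2,numpy as np
from h import *
d=arm.get_image("side"); np.savez("side1.npz",**d)
a=d["color"][130:310,300:460,::-1]; cv2.imwrite("pics/s1.png",cv2.resize(a,None,fx=3.2,fy=3.2,interpolation=cv2.INTER_CUBIC))
E
```

```text
shift [ 0.0007 -0.0018  0.0803] spin -0.002 | pos [ 0.5197 -0.1684  0.1203] yaw -1.484 toolz [-0.    -0.001 -1.   ] j7 -1.33 F [ 1.2 -0.8 -0.1] w 36.0 t 1.725
```

View pics/s1.png

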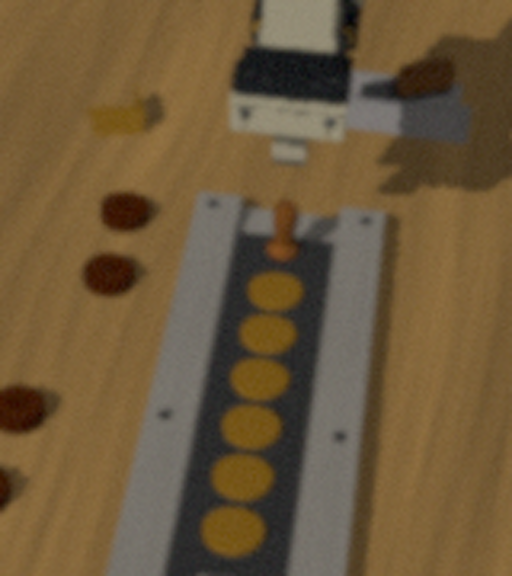

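The crop shows the gripper straight above the turned pull (pull top at about (389,194) in the full picture). The fingers are closed to 36 mm and aligned with the slide. Next I descend and grip.

Call:
jog_arm --pt "0.001 -0.001 0.03 0" --pt "0.001 -0.001 0.055 0" --pt "0.001 -0.001 0.07 0" --pt "0.001 -0.001 0.08 0" --pt "0.001 -0.001 0.08 0" --pt "0.001 -0.001 0.08 0"

```text
clock: 2.52
position: [0.5218, -0.1662, 0.041]
ee_rot: [3.138, 0.139, 0.002]
force: [0.4, 0.3, 0.2]
width: 0.394
gripper_force: 0.0
```

Call:
jog_arm --pt "0 0 0 0" --pt "0 0 0 0" --pt "0 0 0 0" --pt "0 0 0 0" --pt "0 0 0 0" --pt "0 0 0 0" --hand 0.0 --newtons 15

```text
clock: 3.28
position: [0.5216, -0.1662, 0.0406]
ee_rot: [3.138, 0.139, 0.001]
force: [-1.4, -0.1, 5.1]
width: 0.192
gripper_force: 15.0
```

```bash
python3 go.py .5202+.0889*.02 -.1666-.02*.996 .04 "PHI+np.pi/2"
```

```text
shift [-0.0014  0.0203  0.0006] spin -0.0 | pos [ 0.5216 -0.1662  0.0406] yaw -1.482 toolz [ 0.001 -0.    -1.   ] j7 -1.35 F [-1.4 -0.1  5.1] w 17.6 t 3.275
```

Call:
jog_arm --pt "0 0.003 0 0" --pt "0 0.006 0 0" --pt "0 0.01 0 0" --pt "0 0.014 0 0" --pt "0 0.018 0 0" --pt "0 0.018 0 0"

```text
clock: 4.03
position: [0.5232, -0.1842, 0.0406]
ee_rot: [3.138, 0.139, 0.001]
force: [-1.5, -0.9, 5.3]
width: 0.191
gripper_force: 15.0
```

Call:
jog_arm --pt "0 0.003 0 0" --pt "0 0.006 0 0" --pt "0 0.01 0 0" --pt "0 0.014 0 0" --pt "0 0.014 0 0"

```text
clock: 4.65
position: [0.5244, -0.1981, 0.0407]
ee_rot: [3.138, 0.139, 0.001]
force: [-1.0, -0.1, 4.8]
width: 0.189
gripper_force: 15.0
```

Still moving freely, so I continue in small steps until the stop is felt.

Call:
jog_arm --pt "0 0.003 0 0" --pt "0 0.006 0 0" --pt "0 0.009 0 0" --pt "0 0.012 0 0" --pt "0 0.012 0 0"

```text
clock: 5.28
position: [0.5252, -0.2062, 0.0401]
ee_rot: [-3.134, -0.142, 0.001]
force: [-2.4, 25.2, 11.9]
width: 0.287
gripper_force: 12.5
```

```bash
python3 go.py .52 -.2 .04 "PHI+np.pi/2"; python3 - <<'E'
from cell import arm
import cv2,numpy as np
d=arm.get_image("side"); np.savez("side2.npz",**d)
a=d["color"][160:300,320:440,::-1]; cv2.imwrite("pics/s2.png",cv2.resize(a,None,fx=4,fy=4,interpolation=cv2.INTER_CUBIC))
E
```

```text
shift [-0.0046 -0.0066  0.0001] spin 0.001 | pos [ 0.5252 -0.2062  0.0401] yaw -1.48 toolz [-0.001  0.004 -1.   ] j7 -1.28 F [-2.4 25.2 11.9] w 26.3 t 5.275
```

View pics/s2.png

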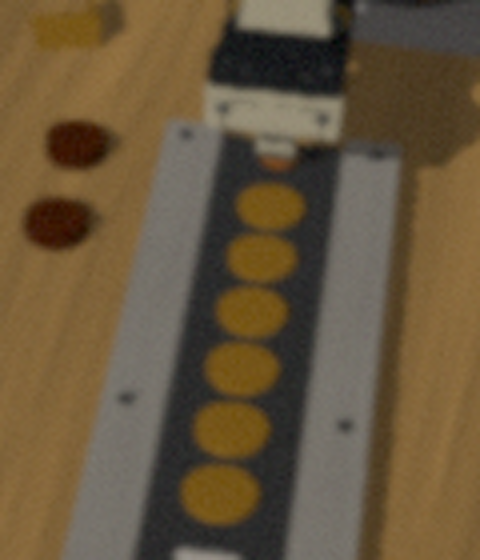

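The picture shows the carriage hard back, with its deck reaching the bed's end and seats 1–6 running from (387,211) to (375,283). The 25 N reading confirms the stop. I release, centre the tool and lift off.

Call:
jog_arm --pt "0 -0.004 0 0" --pt "0 -0.008 0 0" --pt "0 -0.008 0 0" --pt "0 -0.008 0 0" --pt "0 -0.008 0 0" --hand 0.04

```text
clock: 5.95
position: [0.5245, -0.2023, 0.0403]
ee_rot: [3.138, 0.139, -0.0]
force: [0.4, -0.2, -0.3]
width: 0.434
gripper_force: 0.0
```

```bash
python3 go.py .6462 -.2 .14 PHI
```

```text
shift [ 0.1215  0.0085 -0.0997] spin 1.57 | pos [ 0.5245 -0.2023  0.0403] yaw -1.483 toolz [-0. -0. -1.] j7 -1.29 F [ 0.4 -0.2 -0.3] w 39.9 t 5.95
```

Call:
jog_arm --pt "0 0 -0.04 0" --pt "0 0 -0.09 0" --pt "-0.02 0.03 -0.14 -0.17" --pt "-0.05 0.07 -0.18 -0.34" --pt "-0.08 0.11 -0.2 -0.51" --pt "-0.11 0.15 -0.2 -0.68" --pt "-0.14 0.19 -0.2 -0.85" --pt "-0.17 0.23 -0.2 -1.02" --pt "-0.196 0.27 -0.2 -1.19" --pt "-0.196 0.284 -0.2 -1.36" --pt "-0.196 0.284 -0.2 -1.5" --pt "-0.196 0.284 -0.2 -1.571" --pt "-0.196 0.284 -0.2 -1.571" --pt "-0.196 0.284 -0.2 -1.571" --hand 0.052

```text
clock: 7.7
position: [0.3543, -0.5022, 0.2403]
ee_rot: [-2.123, -2.316, 0.0]
force: [0.5, 0.7, -0.3]
width: 0.567
gripper_force: 0.0
```

```bash
cat > look.py <<'E'
from h import *
from cell import arm
import go
def circ(d,H):
    pass
def checkers(d):
    I=d["color"].astype(float); H=hsv(d); rg=I[...,0]/(I[...,1]+1)
    m=((rg>1.5)&(H[...,2]<125)&(H[...,1]>110)).astype(np.uint8); m=cv2.morphologyEx(m,cv2.MORPH_CLOSE,np.ones((3,3)))
    return [(c,a) for c,a,_ in blobs(m,90,500)]
def seats(d):
    H=hsv(d); m=(H[...,1]>90)&(H[...,2]>75)
    P=cloud(d); m&=(P[...,2]>.018)&(P[...,2]<.032)&(P[...,0]<.57)&(P[...,0]>.43)
    return [(c,a) for c,a,_ in blobs(cv2.morphologyEx(m.astype(np.uint8),cv2.MORPH_OPEN,np.ones((3,3))),150,600)]
if __name__=="__main__":
    d=arm.get_image("top"); np.savez("topn.npz",**d)
    for c,a in checkers(d):
        X=onz(d,[c],.012)[0]
        if .4<X[0]<.75 and abs(X[1])<.4: print("checker",c.round(1),a,X.round(4), "as on seat",onz(d,[c],.036)[0].round(4))
    for c,a in seats(d): print("seat",c.round(1),a,onz(d,[c],.024)[0].round(4))
E
python3 go.py .6462 -.2 .1 PHI;python3 look.py
```

```text
shift [0.2756 0.3171 0.1403] spin -0.002 | pos [ 0.3543 -0.5022  0.2403] yaw 0.087 toolz [-0. -0. -1.] j7 0.82 F [ 0.5  0.7 -0.3] w 52.1 t 7.7
checker [207.8 238.3] 214 [0.6628 0.2029 0.012 ] as on seat [0.6563 0.197  0.036 ]
checker [286.5 238.6] 213 [0.6584 0.0348 0.012 ] as on seat [0.652  0.0334 0.036 ]
checker [248.8 239.8] 212 [0.6575 0.115  0.012 ] as on seat [0.6512 0.1114 0.036 ]
checker [397.1 241.7] 222 [ 0.6465 -0.2002  0.012 ] as on seat [ 0.6405 -0.1953  0.036 ]
checker [360.9 246.5] 220 [ 0.6377 -0.1225  0.012 ] as on seat [ 0.6319 -0.1197  0.036 ]
seat [378.7 301.6] 292 [ 0.5189 -0.152   0.024 ]
seat [355.2 304.2] 290 [ 0.5149 -0.104   0.024 ]
seat [331.8 306.9] 289 [ 0.5105 -0.0565  0.024 ]
seat [308.3 309.5] 292 [ 0.5063 -0.0088  0.024 ]
seat [284.5 312.2] 297 [0.502  0.0392 0.024 ]
seat [260.8 314.9] 298 [0.4975 0.087  0.024 ]
```

```bash
python3 - <<'E'
from h import *
d=dict(np.load("topn.npz")); I=d["color"].astype(int)
for y,x in((238,208),(242,397)):
    for k in range(x-14,x+15): print(I[y,k].tolist(),end=" ")
    print()
    for k in range(y-13,y+14): print(I[k,x].tolist(),end=" ")
    print()
E
```

```text
[166, 136, 101] [164, 132, 96] [166, 137, 99] [167, 136, 100] [156, 126, 94] [101, 69, 51] [74, 40, 26] [84, 49, 31] [97, 54, 35] [82, 48, 32] [74, 42, 29] [75, 44, 29] [77, 42, 31] [70, 37, 21] [76, 41, 32] [75, 42, 27] [77, 39, 28] [79, 43, 29] [92, 54, 35] [89, 52, 31] [73, 42, 26] [72, 36, 29] [56, 32, 23] [94, 79, 59] [121, 103, 76] [121, 102, 77] [118, 99, 74] [117, 97, 73] [117, 94, 71] 
[155, 129, 93] [153, 124, 94] [159, 130, 98] [163, 137, 100] [160, 132, 99] [81, 53, 34] [72, 36, 23] [89, 50, 36] [94, 51, 33] [77, 40, 30] [74, 43, 33] [73, 35, 21] [77, 42, 29] [76, 41, 32] [76, 40, 29] [76, 47, 31] [80, 44, 30] [92, 57, 44] [97, 53, 30] [78, 43, 33] [80, 44, 30] [62, 34, 26] [78, 61, 43] [152, 123, 90] [180, 148, 108] [180, 147, 105] [179, 147, 109] 
[169, 137, 102] [170, 140, 104] [172, 141, 104] [168, 138, 100] [174, 146, 109] [120, 90, 65] [77, 47, 31] [67, 32, 12] [77, 43, 24] [91, 50, 35] [84, 42, 19] [76, 40, 21] [74, 44, 32] [80, 48, 33] [79, 43, 28] [71, 35, 16] [77, 45, 31] [77, 43, 34] [79, 45, 30] [84, 49, 35] [101, 60, 41] [80, 42, 28] [76, 43, 31] [84, 58, 38] [118, 101, 75] [113, 98, 73] [112, 93, 70] [110, 89, 69] [135, 112, 84] 
[165, 137, 100] [167, 138, 101] [171, 139, 103] [156, 127, 94] [98, 63, 43] [70, 34, 23] [81, 45, 32] [98, 60, 41] [83, 48, 37] [78, 47, 32] [76, 41, 25] [81, 50, 38] [78, 46, 35] [79, 43, 28] [72, 34, 23] [77, 43, 27] [81, 46, 32] [89, 50, 29] [89, 52, 34] [75, 41, 25] [69, 38, 25] [51, 32, 19] [82, 64, 50] [128, 108, 81] [158, 128, 97] [161, 132, 97] [158, 130, 97]
```

Call:
jog_arm --pt "0.035 0.04 0 0" --pt "0.07 0.08 0 0" --pt "0.105 0.12 0.02 0" --pt "0.14 0.16 0.05 0" --pt "0.175 0.2 0.08 0" --pt "0.21 0.24 0.11 0" --pt "0.24 0.28 0.14 0" --pt "0.265 0.305 0.16 0" --pt "0.2748 0.318 0.16 0" --pt "0.2748 0.318 0.16 0" --pt "0.2748 0.318 0.16 0"

```text
clock: 9.12
position: [0.6463, -0.2027, 0.0815]
ee_rot: [2.122, 2.314, -0.001]
force: [-0.9, -0.7, -0.2]
width: 0.564
gripper_force: 0.0
```

```bash
python3 go.py .6472 -.2008 .015 PHI
```

```text
shift [0.0019 0.001  0.0665] spin -0.002 | pos [ 0.6463 -0.2027  0.0815] yaw 0.086 toolz [ 0.001 -0.002 -1.   ] j7 0.09 F [-0.9 -0.7 -0.2] w 51.8 t 9.125
```

Call:
jog_arm --pt "0.001 0.001 0.03 0" --pt "0.001 0.001 0.05 0" --pt "0.001 0.001 0.063 0" --pt "0.001 0.001 0.066 0" --pt "0.001 0.001 0.066 0" --pt "0.001 0.001 0.066 0"

```text
clock: 9.88
position: [0.6482, -0.1992, 0.0151]
ee_rot: [2.12, 2.317, 0.001]
force: [-0.8, -0.0, 0.4]
width: 0.57
gripper_force: 0.0
```

```bash
python3 go.py .6472 -.2008 .015 PHI
```

```text
shift [-0.0015 -0.0012  0.0001] spin 0.0 | pos [ 0.6482 -0.1992  0.0151] yaw 0.089 toolz [ 0.001 -0.    -1.   ] j7 0.06 F [-0.8 -0.   0.4] w 52.3 t 9.875
```

Call:
jog_arm --pt "-0.0015 -0.001 0 0" --pt "-0.0015 -0.001 0 0" --pt "-0.0015 -0.001 0 0"

```text
clock: 10.25
position: [0.6469, -0.2007, 0.0144]
ee_rot: [2.12, 2.318, 0.0]
force: [-0.5, -0.6, 0.7]
width: 0.564
gripper_force: 0.0
```

Call:
jog_arm --pt "0 0 0 0" --pt "0 0 0 0" --pt "0 0 0 0" --pt "0 0 0 0" --pt "0 0 0 0" --hand 0.03 --newtons 15

```text
clock: 10.88
position: [0.6468, -0.2007, 0.0143]
ee_rot: [2.12, 2.318, -0.0]
force: [0.1, 0.4, 0.4]
width: 0.407
gripper_force: 15.0
```

```bash
python3 go.py .5149 -.104 .05 PHI
```

```text
shift [ 0.108  -0.1228 -0.0357] spin 0.0 | pos [ 0.6468 -0.2007  0.0143] yaw 0.089 toolz [ 0. -0. -1.] j7 0.06 F [0.1 0.4 0.4] w 37.4 t 10.875
```

Call:
jog_arm --pt "0 0 -0.03 0" --pt "0 0 -0.07 0" --pt "0.02 -0.025 -0.085 0" --pt "0.05 -0.055 -0.085 0" --pt "0.08 -0.09 -0.085 0" --pt "0.1 -0.115 -0.08 0" --pt "0.108 -0.1228 -0.065 0" --pt "0.108 -0.1228 -0.045 0" --pt "0.108 -0.1228 -0.035 0" --pt "0.108 -0.1228 -0.035 0" --pt "0.108 -0.1228 -0.035 0" --pt "0.108 -0.1228 -0.035 0"

```text
clock: 12.38
position: [0.5154, -0.1041, 0.0499]
ee_rot: [2.12, 2.317, 0.001]
force: [0.6, -0.8, -1.0]
width: 0.406
gripper_force: 15.0
```

```bash
python3 go.py .5149 -.104 .0388 PHI
```

```text
shift [ 0.0002 -0.0005  0.0111] spin -0.0 | pos [ 0.5154 -0.1041  0.0499] yaw 0.089 toolz [ 0.001 -0.    -1.   ] j7 -0.1 F [ 0.6 -0.8 -1. ] w 37.2 t 12.375
```

Call:
jog_arm --pt "0 -0.0005 0.005 0" --pt "0 -0.0005 0.009 0" --pt "0 -0.0005 0.011 0" --pt "0 -0.0005 0.011 0" --pt "0 -0.0005 0.011 0"

```text
clock: 13.0
position: [0.5144, -0.104, 0.0382]
ee_rot: [-2.12, -2.318, 0.0]
force: [0.1, -0.0, 0.2]
width: 0.405
gripper_force: 15.0
```

Call:
jog_arm --pt "0 0 0 0" --pt "0 0 0 0" --pt "0 0 0 0" --pt "0 0 -0.005 0" --pt "0 0 -0.02 0" --pt "0 0 -0.05 0" --pt "0 0 -0.06 0" --pt "0 0 -0.06 0" --pt "0 0 -0.06 0" --hand 0.052

```text
clock: 14.12
position: [0.5139, -0.1041, 0.0977]
ee_rot: [-2.12, -2.317, 0.001]
force: [-0.2, 0.5, -0.6]
width: 0.566
gripper_force: 0.0
```

```bash
python3 look.py; python3 go.py .6383 -.1229 .08 PHI; python3 - <<'E'
import numpy as np,cv2
a=np.load('topn.npz')['color'][215:345,220:420,::-1]
cv2.imwrite('pics/t3.png',cv2.resize(a,None,fx=4,fy=4,interpolation=cv2.INTER_CUBIC))
E
```

```text
checker [207.6 238.2] 212 [0.6631 0.2033 0.012 ] as on seat [0.6566 0.1973 0.036 ]
checker [286.5 238.6] 214 [0.6584 0.0348 0.012 ] as on seat [0.652  0.0333 0.036 ]
checker [248.9 239.9] 217 [0.6574 0.1148 0.012 ] as on seat [0.6511 0.1112 0.036 ]
seat [331.8 306.9] 293 [ 0.5104 -0.0564  0.024 ]
seat [308.1 309.8] 295 [ 0.5058 -0.0085  0.024 ]
seat [284.5 312.2] 296 [0.5019 0.0393 0.024 ]
seat [260.8 315. ] 297 [0.4974 0.0869 0.024 ]
shift [-0.0298  0.1224  0.0174] spin 0.0 | pos [ 0.5138 -0.1041  0.0976] yaw 0.089 toolz [-0.001  0.    -1.   ] j7 -0.06 F [ 0.3 -0.2  0.3] w 52.2 t 14.175
```

View pics/t3.png

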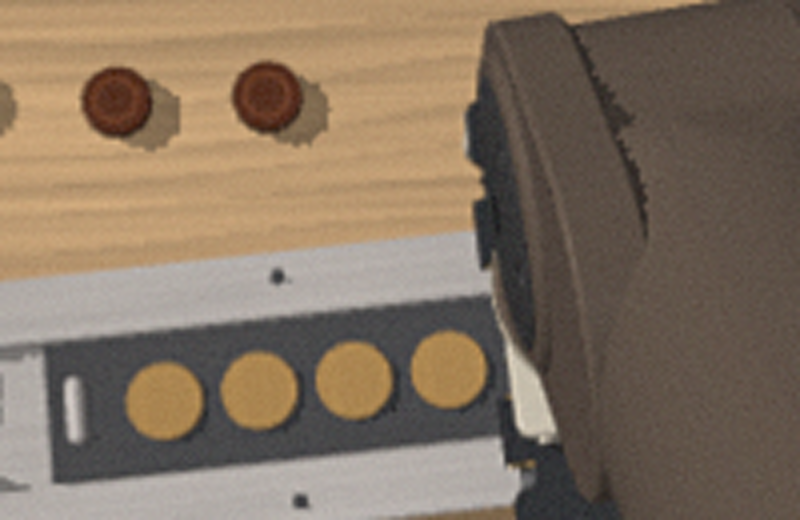

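The picture shows the arm hiding the right half of the jig. The checkers at (249,240) and (287,239) and seats 3–6 are visible and unchanged. I will use the side camera to check the second checker and the placed one.

```bash
cat > side.py <<'E'
from look import *
from m import *
d=arm.get_image("side"); np.savez("siden.npz",**d)
for c,a,p in measure({"side":d})["side","ch"]:
    if 230<c[0]<420 and c[1]>180: print("side",c.round(1),a,"bench",onz(d,[c],.009)[0].round(4),"seat",onz(d,[c],.033)[0].round(4))
E
python3 side.py
```

```text
side [333.7 215.4] 144 bench [ 0.6365 -0.1159  0.009 ] seat [ 0.6288 -0.0859  0.033 ]
side [385.5 220.9] 178 bench [ 0.5176 -0.1285  0.009 ] seat [ 0.5133 -0.0982  0.033 ]
side [305.2 257.5] 179 bench [0.6568 0.0411 0.009 ] seat [0.6484 0.0666 0.033 ]
side [293.9 282.8] 208 bench [0.6562 0.1205 0.009 ] seat [0.6479 0.1438 0.033 ]
side [276.6 313.2] 237 bench [0.6624 0.2087 0.009 ] seat [0.6539 0.2294 0.033 ]
```

Call:
jog_arm --pt "-0.008 0.03 0 0" --pt "-0.015 0.06 0 0" --pt "-0.022 0.09 0 0" --pt "-0.0298 0.115 0.005 0" --pt "-0.0298 0.1224 0.02 0" --pt "-0.0298 0.1224 0.04 0" --pt "-0.0298 0.1224 0.05 0" --pt "-0.0298 0.1224 0.06 0" --pt "-0.0298 0.1224 0.07 0" --pt "-0.0298 0.1224 0.08 0" --pt "-0.0298 0.1224 0.0825 0" --pt "-0.0298 0.1224 0.0825 0" --pt "-0.0298 0.1224 0.0825 0" --pt "-0.0298 0.1224 0.0825 0"

```text
clock: 15.98
position: [0.6393, -0.1229, 0.0162]
ee_rot: [2.12, 2.318, 0.001]
force: [0.1, 1.1, 0.1]
width: 0.568
gripper_force: 0.0
```

```bash
python3 go.py .6383 -.1229 .0145 PHI
```

```text
shift [ 0.0001 -0.001   0.0017] spin 0.0 | pos [ 0.6393 -0.1229  0.0162] yaw 0.089 toolz [ 0.001 -0.    -1.   ] j7 -0.07 F [0.1 1.1 0.1] w 52.1 t 15.975
```

Call:
jog_arm --pt "0 -0.001 0.0015 0" --pt "0 -0.001 0.0015 0" --pt "0 -0.001 0.0015 0" --pt "0 -0.001 0.0015 0" --pt "0 -0.001 0.0015 0" --pt "0 -0.001 0.0015 0" --hand 0.03

```text
clock: 16.73
position: [0.638, -0.123, 0.0143]
ee_rot: [-2.121, -2.318, 0.0]
force: [0.8, 0.1, 0.1]
width: 0.403
gripper_force: 15.0
```

```bash
python3 go.py .5105 -.0563 .05 PHI
```

```text
shift [ 0.0777 -0.1211 -0.0357] spin -0.0 | pos [ 0.638  -0.123   0.0143] yaw 0.089 toolz [-0. -0. -1.] j7 -0.07 F [0.8 0.1 0.1] w 37.0 t 16.725
```

Call:
jog_arm --pt "0 0 -0.03 0" --pt "0 0 -0.06 0" --pt "0.02 -0.025 -0.075 0" --pt "0.045 -0.06 -0.075 0" --pt "0.065 -0.095 -0.075 0" --pt "0.0777 -0.115 -0.07 0" --pt "0.0777 -0.1211 -0.06 0" --pt "0.0777 -0.1211 -0.045 0" --pt "0.0777 -0.1211 -0.036 0" --pt "0.0777 -0.1211 -0.036 0" --pt "0.0777 -0.1211 -0.036 0" --pt "0.0777 -0.1211 -0.036 0" --pt "0.0777 -0.1211 -0.036 0"

```text
clock: 18.35
position: [0.5107, -0.0563, 0.0506]
ee_rot: [2.12, 2.318, 0.0]
force: [-0.6, 0.4, -0.0]
width: 0.405
gripper_force: 15.0
```

```bash
python3 go.py .5105 -.0563 .0388 PHI
```

```text
shift [ 0.0001 -0.0002  0.0118] spin -0.0 | pos [ 0.5107 -0.0563  0.0506] yaw 0.089 toolz [ 0.001 -0.    -1.   ] j7 -0.19 F [-0.6  0.4 -0. ] w 37.2 t 18.35
```

Call:
jog_arm --pt "0 0 0.005 0" --pt "0 0 0.009 0" --pt "0 0 0.0115 0" --pt "0 0 0.0115 0" --pt "0 0 0.0115 0"

```text
clock: 18.98
position: [0.5105, -0.0563, 0.0388]
ee_rot: [2.12, 2.318, -0.0]
force: [0.3, -0.6, -1.1]
width: 0.403
gripper_force: 15.0
```

Call:
jog_arm --pt "0 0 0 0" --pt "0 0 0 0" --pt "0 0 0 0" --pt "0 0 -0.005 0" --pt "0 0 -0.02 0" --pt "0 0 -0.05 0" --pt "0 0 -0.06 0" --pt "0 0 -0.06 0" --pt "0 0 -0.06 0" --pt "0 0 -0.06 0" --hand 0.052

```text
clock: 20.23
position: [0.5099, -0.0563, 0.098]
ee_rot: [-2.12, -2.317, 0.001]
force: [-0.4, 0.6, 0.4]
width: 0.564
gripper_force: 0.0
```

```bash
python3 look.py; python3 side.py; python3 go.py .6592 .035 .0145 PHI
```

```text
checker [207.7 238.1] 213 [0.6634 0.2031 0.012 ] as on seat [0.6569 0.1972 0.036 ]
checker [285.6 238.6] 190 [0.6585 0.0367 0.012 ] as on seat [0.6522 0.0352 0.036 ]
checker [248.8 239.8] 211 [0.6575 0.1151 0.012 ] as on seat [0.6512 0.1115 0.036 ]
seat [284.6 312.4] 283 [0.5015 0.0391 0.024 ]
seat [304.8 311.3] 161 [ 0.5029 -0.0018  0.024 ]
seat [260.9 314.9] 297 [0.4974 0.0869 0.024 ]
side [384.  228.2] 389 bench [ 0.5156 -0.1016  0.009 ] seat [ 0.5113 -0.072   0.033 ]
side [305.2 257.5] 181 bench [0.6569 0.0412 0.009 ] seat [0.6486 0.0668 0.033 ]
side [293.8 282.7] 202 bench [0.6564 0.1204 0.009 ] seat [0.6481 0.1437 0.033 ]
side [276.7 313.3] 233 bench [0.6622 0.2088 0.009 ] seat [0.6537 0.2295 0.033 ]
shift [0.0776 0.1568 0.0835] spin 0.0 | pos [ 0.5101 -0.0563  0.0982] yaw 0.089 toolz [-0.001  0.    -1.   ] j7 -0.15 F [-1.   0.5  0.1] w 52.1 t 20.325
```

Checker 3 at (287,239) is partly occluded in the top view, but the side view shows it unmoved. I'll pick it next.

Call:
jog_arm --pt "0.018 0.035 0 0" --pt "0.035 0.07 0 0" --pt "0.052 0.105 0 0" --pt "0.07 0.14 0.005 0" --pt "0.0776 0.1565 0.015 0" --pt "0.0776 0.1565 0.035 0" --pt "0.0776 0.1565 0.05 0" --pt "0.0776 0.1565 0.06 0" --pt "0.0776 0.1565 0.07 0" --pt "0.0776 0.1565 0.08 0" --pt "0.0776 0.1565 0.083 0" --pt "0.0776 0.1565 0.083 0" --pt "0.0776 0.1565 0.083 0" --pt "0.0776 0.1565 0.083 0"

```text
clock: 22.08
position: [0.6597, 0.0349, 0.0162]
ee_rot: [2.12, 2.318, 0.001]
force: [0.0, 0.2, 0.9]
width: 0.566
gripper_force: 0.0
```

```bash
python3 go.py .6592 .035 .0145 PHI
```

```text
shift [ 0.0001 -0.0005  0.0017] spin -0.0 | pos [0.6597 0.0349 0.0162] yaw 0.089 toolz [ 0.001  0.    -1.   ] j7 -0.31 F [0.  0.2 0.9] w 52.0 t 22.075
```

Call:
jog_arm --pt "0 -0.0005 0.0015 0" --pt "0 -0.0005 0.0015 0" --pt "0 -0.0005 0.0015 0" --pt "0 -0.0005 0.0015 0" --pt "0 -0.0005 0.0015 0" --pt "0 -0.0005 0.0015 0" --hand 0.03

```text
clock: 22.82
position: [0.659, 0.0348, 0.0143]
ee_rot: [2.121, 2.318, -0.0]
force: [0.2, -0.9, -0.3]
width: 0.405
gripper_force: 15.0
```

```bash
python3 go.py .5062 -.0087 .05 PHI
```

```text
shift [-0.0298 -0.156  -0.0357] spin 0.0 | pos [0.659  0.0348 0.0143] yaw 0.089 toolz [ 0. -0. -1.] j7 -0.31 F [ 0.2 -0.9 -0.3] w 37.2 t 22.825
```

Call:
jog_arm --pt "0 0 -0.03 0" --pt "0 0 -0.06 0" --pt "-0.008 -0.03 -0.075 0" --pt "-0.016 -0.07 -0.075 0" --pt "-0.024 -0.11 -0.075 0" --pt "-0.0298 -0.145 -0.07 0" --pt "-0.0298 -0.156 -0.06 0" --pt "-0.0298 -0.156 -0.045 0" --pt "-0.0298 -0.156 -0.036 0" --pt "-0.0298 -0.156 -0.036 0" --pt "-0.0298 -0.156 -0.036 0" --pt "-0.0298 -0.156 -0.036 0" --pt "-0.0298 -0.156 -0.036 0"

```text
clock: 24.45
position: [0.5065, -0.0087, 0.0506]
ee_rot: [2.12, 2.318, 0.001]
force: [-0.1, -0.3, 0.3]
width: 0.408
gripper_force: 15.0
```

```bash
python3 go.py .5062 -.0087 .0388 PHI
```

```text
shift [ 0.     -0.0003  0.0118] spin -0.0 | pos [ 0.5065 -0.0087  0.0506] yaw 0.089 toolz [ 0.001 -0.    -1.   ] j7 -0.3 F [-0.1 -0.3  0.3] w 37.5 t 24.45
```

Call:
jog_arm --pt "0 0 0.005 0" --pt "0 0 0.009 0" --pt "0 0 0.0115 0" --pt "0 0 0.0115 0" --pt "0 0 0.0115 0"

```text
clock: 25.08
position: [0.5062, -0.0087, 0.0388]
ee_rot: [2.12, 2.318, -0.0]
force: [-0.8, -0.5, 0.2]
width: 0.402
gripper_force: 15.0
```

Call:
jog_arm --pt "0 0 0 0" --pt "0 0 0 0" --pt "0 0 0 0" --pt "0 0 -0.005 0" --pt "0 0 -0.02 0" --pt "0 0 -0.05 0" --pt "0 0 -0.06 0" --pt "0 0 -0.06 0" --pt "0 0 -0.06 0" --pt "0 0 -0.06 0" --hand 0.052

```text
clock: 26.32
position: [0.5057, -0.0088, 0.098]
ee_rot: [-2.12, -2.317, 0.002]
force: [-0.2, -0.2, 0.7]
width: 0.569
gripper_force: 0.0
```

```bash
python3 look.py; python3 side.py; python3 go.py .6583 .1155 .0145 PHI
```

```text
checker [207.6 238.3] 215 [0.663  0.2033 0.012 ] as on seat [0.6565 0.1973 0.036 ]
seat [381.9 299.5] 152 [ 0.5231 -0.1587  0.024 ]
seat [258.2 315.8] 198 [0.4959 0.0923 0.024 ]
side [293.8 282.8] 210 bench [0.6564 0.1205 0.009 ] seat [0.6481 0.1438 0.033 ]
side [276.8 313.1] 234 bench [0.6621 0.2084 0.009 ] seat [0.6537 0.2292 0.033 ]
shift [0.1101 0.163  0.0835] spin 0.0 | pos [ 0.5058 -0.0087  0.0982] yaw 0.089 toolz [-0.001  0.    -1.   ] j7 -0.25 F [-0.5  0.9 -0.5] w 52.0 t 26.425
```

Call:
jog_arm --pt "0.025 0.035 0 0" --pt "0.05 0.07 0 0" --pt "0.075 0.105 0 0" --pt "0.1 0.14 0.005 0" --pt "0.1101 0.1625 0.015 0" --pt "0.1101 0.1625 0.035 0" --pt "0.1101 0.1625 0.05 0" --pt "0.1101 0.1625 0.06 0" --pt "0.1101 0.1625 0.07 0" --pt "0.1101 0.1625 0.08 0" --pt "0.1101 0.1625 0.083 0" --pt "0.1101 0.1625 0.083 0" --pt "0.1101 0.1625 0.083 0" --pt "0.1101 0.1625 0.083 0"

```text
clock: 28.18
position: [0.6586, 0.1155, 0.0162]
ee_rot: [2.12, 2.318, 0.001]
force: [0.3, -1.0, 0.2]
width: 0.565
gripper_force: 0.0
```

```bash
python3 go.py .6583 .1155 .0145 PHI
```

```text
shift [ 0.     -0.0003  0.0017] spin 0.0 | pos [0.6586 0.1155 0.0162] yaw 0.089 toolz [ 0.001  0.    -1.   ] j7 -0.43 F [ 0.3 -1.   0.2] w 51.9 t 28.175
```

Call:
jog_arm --pt "0 0 0.0015 0" --pt "0 0 0.0015 0" --pt "0 0 0.0015 0" --pt "0 0 0.0015 0" --pt "0 0 0.0015 0" --pt "0 0 0.0015 0" --hand 0.03

```text
clock: 28.92
position: [0.6583, 0.1154, 0.0143]
ee_rot: [2.12, 2.318, -0.0]
force: [0.4, 0.6, -0.1]
width: 0.407
gripper_force: 15.0
```

```bash
python3 go.py .5019 .0392 .05 PHI
```

```text
shift [-0.062  -0.1626 -0.0357] spin 0.0 | pos [0.6583 0.1154 0.0143] yaw 0.089 toolz [ 0. -0. -1.] j7 -0.43 F [ 0.4  0.6 -0.1] w 37.3 t 28.925
```

Call:
jog_arm --pt "0 0 -0.03 0" --pt "0 0 -0.06 0" --pt "-0.015 -0.03 -0.075 0" --pt "-0.03 -0.07 -0.075 0" --pt "-0.045 -0.11 -0.075 0" --pt "-0.06 -0.15 -0.07 0" --pt "-0.062 -0.1626 -0.06 0" --pt "-0.062 -0.1626 -0.045 0" --pt "-0.062 -0.1626 -0.036 0" --pt "-0.062 -0.1626 -0.036 0" --pt "-0.062 -0.1626 -0.036 0" --pt "-0.062 -0.1626 -0.036 0" --pt "-0.062 -0.1626 -0.036 0"

```text
clock: 30.55
position: [0.5021, 0.0393, 0.0506]
ee_rot: [2.12, 2.318, 0.001]
force: [1.6, -0.2, -0.2]
width: 0.406
gripper_force: 15.0
```

```bash
python3 go.py .5019 .0392 .0388 PHI
```

```text
shift [-0.     -0.0002  0.0118] spin 0.0 | pos [0.5021 0.0393 0.0506] yaw 0.089 toolz [ 0.001  0.    -1.   ] j7 -0.4 F [ 1.6 -0.2 -0.2] w 37.3 t 30.55
```

Call:
jog_arm --pt "0 0 0.005 0" --pt "0 0 0.009 0" --pt "0 0 0.0115 0" --pt "0 0 0.0115 0" --pt "0 0 0.0115 0"

```text
clock: 31.18
position: [0.5019, 0.0392, 0.0388]
ee_rot: [2.12, 2.318, -0.0]
force: [-0.8, -0.7, 0.1]
width: 0.408
gripper_force: 15.0
```

Call:
jog_arm --pt "0 0 0 0" --pt "0 0 0 0" --pt "0 0 0 0" --pt "0 0 -0.005 0" --pt "0 0 -0.02 0" --pt "0 0 -0.05 0" --pt "0 0 -0.06 0" --pt "0 0 -0.06 0" --pt "0 0 -0.06 0" --pt "0 0 -0.06 0" --hand 0.052

```text
clock: 32.42
position: [0.5013, 0.0391, 0.098]
ee_rot: [-2.12, -2.317, 0.002]
force: [-0.5, 0.3, -0.3]
width: 0.571
gripper_force: 0.0
```

```bash
python3 look.py; python3 side.py; python3 go.py .6638 .204 .0145 PHI
```

```text
checker [207.8 237.8] 202 [0.664  0.2031 0.012 ] as on seat [0.6574 0.1971 0.036 ]
checker [355.9 303.5] 255 [ 0.5175 -0.1067  0.012 ] as on seat [ 0.5149 -0.1043  0.036 ]
checker [334.3 304.5] 152 [ 0.5164 -0.0621  0.012 ] as on seat [ 0.5139 -0.0609  0.036 ]
seat [378.7 301.5] 289 [ 0.5192 -0.152   0.024 ]
side [276.9 313.3] 239 bench [0.6618 0.2089 0.009 ] seat [0.6534 0.2296 0.033 ]
shift [0.1497 0.1764 0.0835] spin 0.0 | pos [0.5015 0.0392 0.0982] yaw 0.089 toolz [-0.001 -0.    -1.   ] j7 -0.35 F [-0.1  0.4  0.3] w 52.0 t 32.525
```

Call:
jog_arm --pt "0.03 0.035 0 0" --pt "0.06 0.07 0 0" --pt "0.09 0.105 0 0" --pt "0.12 0.14 0.005 0" --pt "0.145 0.17 0.015 0" --pt "0.1497 0.176 0.03 0" --pt "0.1497 0.176 0.045 0" --pt "0.1497 0.176 0.06 0" --pt "0.1497 0.176 0.07 0" --pt "0.1497 0.176 0.08 0" --pt "0.1497 0.176 0.083 0" --pt "0.1497 0.176 0.083 0" --pt "0.1497 0.176 0.083 0" --pt "0.1497 0.176 0.083 0"

```text
clock: 34.28
position: [0.6641, 0.2041, 0.0163]
ee_rot: [2.12, 2.318, 0.001]
force: [0.5, -0.0, -0.8]
width: 0.568
gripper_force: 0.0
```

```bash
python3 go.py .6638 .204 .0145 PHI
```

```text
shift [-0.     -0.0004  0.0018] spin 0.0 | pos [0.6641 0.2041 0.0163] yaw 0.089 toolz [ 0.001  0.    -1.   ] j7 -0.55 F [ 0.5 -0.  -0.8] w 52.1 t 34.275
```

Call:
jog_arm --pt "0 0 0.0015 0" --pt "0 0 0.0015 0" --pt "0 0 0.0015 0" --pt "0 0 0.0015 0" --pt "0 0 0.0015 0" --pt "0 0 0.0015 0" --hand 0.03

```text
clock: 35.02
position: [0.6639, 0.2039, 0.0143]
ee_rot: [-2.121, -2.318, 0.0]
force: [-0.5, 0.3, -0.1]
width: 0.411
gripper_force: 15.0
```

```bash
python3 go.py .4975 .087 .05 PHI
```

```text
shift [-0.1017 -0.1761 -0.0357] spin 0.0 | pos [0.6639 0.2039 0.0143] yaw 0.089 toolz [-0. -0. -1.] j7 -0.55 F [-0.5  0.3 -0.1] w 37.8 t 35.025
```

Call:
jog_arm --pt "0 0 -0.03 0" --pt "0 0 -0.06 0" --pt "-0.02 -0.035 -0.075 0" --pt "-0.045 -0.075 -0.075 0" --pt "-0.07 -0.12 -0.075 0" --pt "-0.095 -0.16 -0.07 0" --pt "-0.1017 -0.1761 -0.06 0" --pt "-0.1017 -0.1761 -0.045 0" --pt "-0.1017 -0.1761 -0.036 0" --pt "-0.1017 -0.1761 -0.036 0" --pt "-0.1017 -0.1761 -0.036 0" --pt "-0.1017 -0.1761 -0.036 0" --pt "-0.1017 -0.1761 -0.036 0"

```text
clock: 36.65
position: [0.4977, 0.0871, 0.0505]
ee_rot: [2.12, 2.318, 0.001]
force: [0.3, -0.3, -0.1]
width: 0.407
gripper_force: 15.0
```

```bash
python3 go.py .4975 .087 .0388 PHI
```

```text
shift [-0.0001 -0.0002  0.0117] spin 0.0 | pos [0.4977 0.0871 0.0505] yaw 0.089 toolz [ 0.  0. -1.] j7 -0.5 F [ 0.3 -0.3 -0.1] w 37.4 t 36.65
```

Call:
jog_arm --pt "0 0 0.005 0" --pt "0 0 0.009 0" --pt "0 0 0.0115 0" --pt "0 0 0.0115 0" --pt "0 0 0.0115 0"

```text
clock: 37.28
position: [0.4975, 0.087, 0.0388]
ee_rot: [2.121, 2.318, 0.0]
force: [0.3, 0.5, -0.3]
width: 0.408
gripper_force: 15.0
```

Call:
jog_arm --pt "0 0 0 0" --pt "0 0 0 0" --pt "0 0 0 0" --pt "0 0 -0.005 0" --pt "0 0 -0.02 0" --pt "0 0 -0.05 0" --pt "0 0 -0.09 0" --pt "0 0 -0.12 0" --hand 0.052

```text
clock: 38.28
position: [0.4978, 0.0873, 0.1615]
ee_rot: [2.12, 2.317, 0.003]
force: [-0.3, -0.5, 0.4]
width: 0.566
gripper_force: 0.0
```

Call:
jog_arm --pt "-0.04 -0.015 -0.02 0.1" --pt "-0.08 -0.03 -0.04 0.25" --pt "-0.12 -0.045 -0.06 0.4" --pt "-0.16 -0.06 -0.08 0.55" --pt "-0.2 -0.075 -0.08 0.7" --pt "-0.24 -0.09 -0.08 0.85" --pt "-0.28 -0.105 -0.08 1.0" --pt "-0.32 -0.12 -0.08 1.15" --pt "-0.36 -0.135 -0.08 1.3" --pt "-0.4 -0.15 -0.08 1.45" --pt "-0.44 -0.16 -0.08 1.571" --pt "-0.48 -0.17 -0.08 1.571" --pt "-0.52 -0.18 -0.08 1.571" --pt "-0.56 -0.19 -0.08 1.571" --pt "-0.574 -0.194 -0.08 1.571" --pt "-0.574 -0.194 -0.08 1.571" --pt "-0.574 -0.194 -0.08 1.571"

```text
clock: 40.4
position: [0.3561, -0.5003, 0.2391]
ee_rot: [-3.137, -0.142, -0.001]
force: [0.5, -1.0, -1.0]
width: 0.568
gripper_force: 0.0
```

```bash
python3 look.py;  python3 go.py .5233 -.2018 .1 PHI+np.pi/2; python3 - <<'E'
import numpy as np,cv2
a=np.load('topn.npz')['color'][260:360,215:415,::-1]
cv2.imwrite('pics/t4.png',cv2.resize(a,None,fx=4,fy=4,interpolation=cv2.INTER_CUBIC))
E
```

```text
checker [288.9 291.5] 241 [0.5454 0.0305 0.012 ] as on seat [0.5421 0.0292 0.036 ]
checker [355.8 303.7] 265 [ 0.5171 -0.1064  0.012 ] as on seat [ 0.5145 -0.1041  0.036 ]
checker [331.7 306.5] 263 [ 0.5126 -0.0568  0.012 ] as on seat [ 0.5102 -0.0558  0.036 ]
checker [307.9 308.9] 261 [ 0.5087 -0.008   0.012 ] as on seat [ 0.5064 -0.0083  0.036 ]
checker [260.3 314.4] 265 [0.4996 0.0895 0.012 ] as on seat [0.4975 0.0866 0.036 ]
seat [378.7 301.6] 289 [ 0.519 -0.152  0.024]
seat [284.5 312.2] 297 [0.502  0.0392 0.024 ]
shift [ 0.1934 -0.2821  0.1395] spin 0.002 | pos [ 0.3561 -0.5003  0.2392] yaw -1.48 toolz [ 0.001  0.001 -1.   ] j7 -0.58 F [0.2 0.6 0.9] w 52.0 t 40.45
```

View pics/t4.png

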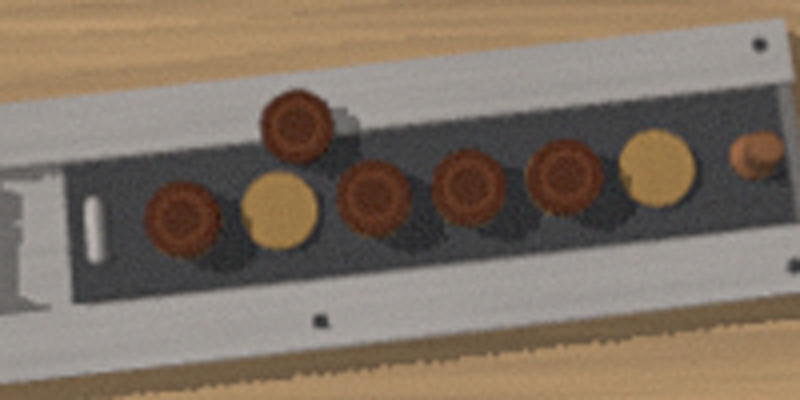

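The picture shows the seat-5 checker knocked aside onto the bed at (289,291), with seat 5 empty at (284,312). The other four are centred within 1 mm. I'll pick it up with the jaws along the slide, then turn it and put it back.

Call:
jog_arm --pt "0.016 -0.035 0 0" --pt "0.032 -0.07 0 0" --pt "0.048 -0.105 0 0" --pt "0.064 -0.14 0.01 0" --pt "0.08 -0.175 0.03 0" --pt "0.096 -0.21 0.05 0" --pt "0.112 -0.245 0.07 0" --pt "0.128 -0.28 0.08 0" --pt "0.144 -0.315 0.09 0" --pt "0.16 -0.35 0.1 0" --pt "0.176 -0.385 0.11 0" --pt "0.192 -0.42 0.12 0" --pt "0.208 -0.455 0.13 0" --pt "0.224 -0.49 0.139 0" --pt "0.2335 -0.511 0.139 0" --pt "0.2335 -0.511 0.139 0" --pt "0.2335 -0.511 0.139 0" --pt "0.2335 -0.511 0.139 0" --pt "0.2335 -0.511 0.139 0"

```text
clock: 42.82
position: [0.5424, 0.0268, 0.1]
ee_rot: [3.138, 0.137, 0.0]
force: [-0.4, -0.8, -0.5]
width: 0.565
gripper_force: 0.0
```

```bash
python3 go.py .5431 .0296 .0345 PHI+np.pi/2
```

```text
shift [ 0.001  -0.0028  0.0655] spin -0.001 | pos [0.5424 0.0268 0.1   ] yaw -1.483 toolz [ 0. -0. -1.] j7 -1.69 F [-0.4 -0.8 -0.5] w 51.9 t 42.825
```

Call:
jog_arm --pt "0.001 -0.002 0.02 0" --pt "0.001 -0.002 0.04 0" --pt "0.001 -0.002 0.055 0" --pt "0.001 -0.002 0.062 0" --pt "0.001 -0.002 0.065 0" --pt "0.001 -0.002 0.065 0" --pt "0.001 -0.002 0.065 0"

```text
clock: 43.7
position: [0.5437, 0.0299, 0.0353]
ee_rot: [-3.138, -0.139, -0.001]
force: [0.1, -1.0, -0.4]
width: 0.565
gripper_force: 0.0
```

```bash
python3 go.py .5431 .0296 .0345 PHI+np.pi/2
```

```text
shift [-0.0006  0.0002  0.0008] spin -0.0 | pos [0.5437 0.0299 0.0353] yaw -1.482 toolz [ 0.001  0.    -1.   ] j7 -1.71 F [ 0.1 -1.  -0.4] w 51.9 t 43.7
```

Good alignment. Close, lift and spin.

Call:
jog_arm --pt "-0.0005 0 0.001 0" --pt "-0.0005 0 0.001 0" --pt "-0.0005 0 0.001 0" --pt "-0.0005 0 0.001 0" --pt "-0.0005 0 0.001 0" --pt "-0.0005 0 0.001 0" --hand 0.03

```text
clock: 44.45
position: [0.5429, 0.0297, 0.0339]
ee_rot: [3.138, 0.139, 0.0]
force: [-0.6, 0.3, 3.6]
width: 0.407
gripper_force: 15.0
```

Call:
jog_arm --pt "0 0 -0.02 0" --pt "0 0 -0.05 0" --pt "0 0 -0.06 -0.16" --pt "0 0 -0.06 -0.33" --pt "0 0 -0.06 -0.5" --pt "0 0 -0.06 -0.67" --pt "0 0 -0.06 -0.84" --pt "0 0 -0.06 -1.01" --pt "0 0 -0.06 -1.18" --pt "0 0 -0.06 -1.35" --pt "0 0 -0.06 -1.5" --pt "0 0 -0.06 -1.571" --pt "0 0 -0.06 -1.571" --pt "0 0 -0.06 -1.571" --pt "0 0 -0.06 -1.571"

```text
clock: 46.32
position: [0.5429, 0.0298, 0.0938]
ee_rot: [2.121, 2.317, -0.0]
force: [-0.4, 0.2, 0.2]
width: 0.408
gripper_force: 15.0
```

```bash
python3 go.py .502 .0392 .055 PHI
```

```text
shift [ 0.013  -0.0399  0.0388] spin -0.001 | pos [0.5429 0.0298 0.0938] yaw 0.088 toolz [ 0. -0. -1.] j7 -0.39 F [-0.4  0.2  0.2] w 37.4 t 46.325
```

Call:
jog_arm --pt "0.004 -0.012 0.005 0" --pt "0.009 -0.028 0.015 0" --pt "0.013 -0.0399 0.03 0" --pt "0.013 -0.0399 0.042 0" --pt "0.013 -0.0399 0.042 0" --pt "0.013 -0.0399 0.042 0" --pt "0.013 -0.0399 0.042 0" --pt "0.013 -0.0399 0.042 0"

```text
clock: 47.32
position: [0.5023, 0.0391, 0.0521]
ee_rot: [2.12, 2.317, 0.001]
force: [0.3, -0.4, -0.4]
width: 0.405
gripper_force: 15.0
```

```bash
python3 go.py .502 .0392 .0385 PHI
```

```text
shift [ 0.0001 -0.0003  0.0136] spin -0.0 | pos [0.5023 0.0391 0.0521] yaw 0.089 toolz [ 0.001  0.    -1.   ] j7 -0.47 F [ 0.3 -0.4 -0.4] w 37.2 t 47.325
```

Call:
jog_arm --pt "0 0 0.005 0" --pt "0 0 0.01 0" --pt "0 0 0.0135 0" --pt "0 0 0.0135 0" --pt "0 0 0.0135 0"

```text
clock: 47.95
position: [0.502, 0.0392, 0.0382]
ee_rot: [-2.12, -2.318, 0.0]
force: [-0.4, -0.6, -0.1]
width: 0.408
gripper_force: 15.0
```

Call:
jog_arm --pt "0 0 0 0" --pt "0 0 0 0" --pt "0 0 0 0" --pt "0 0 -0.005 0" --pt "0 0 -0.02 0" --pt "0 0 -0.05 0" --pt "0 0 -0.09 0" --pt "0 0 -0.12 0" --hand 0.052

```text
clock: 48.95
position: [0.5023, 0.0395, 0.161]
ee_rot: [2.119, 2.317, 0.002]
force: [0.3, 0.5, -0.6]
width: 0.566
gripper_force: 0.0
```

Call:
jog_arm --pt "-0.04 -0.015 -0.02 0.1" --pt "-0.08 -0.03 -0.04 0.25" --pt "-0.12 -0.045 -0.06 0.4" --pt "-0.16 -0.06 -0.08 0.55" --pt "-0.2 -0.075 -0.08 0.7" --pt "-0.24 -0.09 -0.08 0.85" --pt "-0.28 -0.105 -0.08 1.0" --pt "-0.32 -0.12 -0.08 1.15" --pt "-0.36 -0.135 -0.08 1.3" --pt "-0.4 -0.15 -0.08 1.45" --pt "-0.44 -0.16 -0.08 1.571" --pt "-0.48 -0.18 -0.08 1.571" --pt "-0.526 -0.195 -0.08 1.571" --pt "-0.526 -0.195 -0.08 1.571" --pt "-0.526 -0.195 -0.08 1.571" --pt "-0.526 -0.195 -0.08 1.571" --hand 0.03

```text
clock: 50.95
position: [0.3554, -0.5006, 0.2388]
ee_rot: [-3.138, -0.143, -0.001]
force: [-0.3, 1.3, -0.5]
width: 0.328
gripper_force: 0.0
```

```bash
python3 look.py; python3 go.py .5235 -.2018 .1 PHI+np.pi/2
```

```text
checker [355.9 303.7] 267 [ 0.5172 -0.1066  0.012 ] as on seat [ 0.5146 -0.1042  0.036 ]
checker [331.7 306.4] 262 [ 0.5128 -0.0568  0.012 ] as on seat [ 0.5103 -0.0558  0.036 ]
checker [307.9 309. ] 265 [ 0.5086 -0.0078  0.012 ] as on seat [ 0.5062 -0.0081  0.036 ]
checker [283.9 311.6] 267 [0.5043 0.0411 0.012 ] as on seat [0.5021 0.0395 0.036 ]
checker [260.3 314.4] 266 [0.4997 0.0894 0.012 ] as on seat [0.4976 0.0865 0.036 ]
seat [378.5 301.4] 281 [ 0.5193 -0.1516  0.024 ]
shift [ 0.1945 -0.2825  0.139 ] spin 0.002 | pos [ 0.3554 -0.5008  0.2388] yaw -1.48 toolz [ 0.001  0.    -1.   ] j7 -0.63 F [-0.   0.1 -0. ] w 29.8 t 51.0
```

All five are centred within about 1 mm. Now the pull.

Call:
jog_arm --pt "0.025 -0.035 0 0" --pt "0.05 -0.07 0 0" --pt "0.075 -0.11 0.02 0" --pt "0.1 -0.145 0.04 0" --pt "0.125 -0.18 0.07 0" --pt "0.15 -0.215 0.1 0" --pt "0.175 -0.25 0.12 0" --pt "0.19 -0.275 0.139 0" --pt "0.1945 -0.2825 0.139 0" --pt "0.1945 -0.2825 0.139 0" --pt "0.1945 -0.2825 0.139 0" --pt "0.1945 -0.2825 0.139 0" --pt "0.1945 -0.2825 0.139 0" --hand 0.036

```text
clock: 52.62
position: [0.523, -0.2043, 0.0997]
ee_rot: [3.138, 0.137, 0.001]
force: [-0.3, -1.2, 0.1]
width: 0.392
gripper_force: 0.0
```

```bash
python3 go.py .5235 -.2018 .042 PHI+np.pi/2
```

```text
shift [ 0.0007 -0.0025  0.0577] spin -0.001 | pos [ 0.523  -0.2043  0.0997] yaw -1.483 toolz [ 0. -0. -1.] j7 -1.29 F [-0.3 -1.2  0.1] w 36.0 t 52.625
```

Call:
jog_arm --pt "0.0005 -0.0015 0.02 0" --pt "0.0005 -0.0015 0.035 0" --pt "0.0005 -0.0015 0.05 0" --pt "0.0005 -0.0015 0.0575 0" --pt "0.0005 -0.0015 0.0575 0" --pt "0.0005 -0.0015 0.0575 0" --pt "0.0005 -0.0015 0.0575 0"

```text
clock: 53.5
position: [0.5239, -0.202, 0.0424]
ee_rot: [3.138, 0.139, 0.001]
force: [0.7, 0.6, -0.5]
width: 0.391
gripper_force: 0.0
```

```bash
python3 go.py .5235 -.2018 .042 PHI+np.pi/2
```

```text
shift [-0.0004 -0.0003  0.0004] spin -0.0 | pos [ 0.5239 -0.202   0.0424] yaw -1.482 toolz [ 0.001 -0.    -1.   ] j7 -1.31 F [ 0.7  0.6 -0.5] w 35.9 t 53.5
```

Call:
jog_arm --pt "0 0 0 0" --pt "0 0 0 0" --pt "0 0 0 0" --hand 0.021

```text
clock: 53.88
position: [0.5235, -0.202, 0.0419]
ee_rot: [3.138, 0.139, 0.0]
force: [-0.2, -0.0, 0.3]
width: 0.235
gripper_force: 0.0
```

Call:
jog_arm --pt "0 0 0 0" --pt "0 0 0 0" --pt "0 0 0 0" --pt "0 0 0 0" --hand 0.0 --newtons 25

```text
clock: 54.38
position: [0.5235, -0.2017, 0.0418]
ee_rot: [-3.138, -0.14, 0.0]
force: [-0.4, 3.0, 2.0]
width: 0.192
gripper_force: 25.0
```

Call:
jog_arm --pt "0 -0.001 0 0" --pt "0 -0.003 0 0" --pt "0 -0.006 0 0" --pt "0 -0.009 0 0" --pt "0 -0.012 0 0" --pt "0 -0.015 0 0" --pt "0 -0.018 0 0" --pt "0 -0.021 0 0" --pt "0 -0.024 0 0" --pt "0 -0.027 0 0" --pt "0 -0.03 0 0" --pt "0 -0.033 0 0" --pt "0 -0.036 0 0" --pt "0 -0.039 0 0" --pt "0 -0.042 0 0" --pt "0 -0.045 0 0" --pt "0 -0.047 0 0" --pt "0 -0.048 0 0" --pt "0 -0.048 0 0"

```text
clock: 56.75
position: [0.5192, -0.1536, 0.0418]
ee_rot: [-3.138, -0.14, 0.0]
force: [0.3, 1.0, 2.1]
width: 0.187
gripper_force: 25.0
```

```bash
python3 go.py .5235-.0888*.1 -.2018+.0996 .042 PHI+np.pi/2; python3 look.py
```

```text
shift [-0.     -0.0516 -0.0001] spin 0.0 | pos [ 0.5192 -0.1536  0.0418] yaw -1.482 toolz [-0.  0. -1.] j7 -1.4 F [0.3 1.  2.1] w 17.2 t 56.75
checker [330.2 306.8] 212 [ 0.5121 -0.0537  0.012 ] as on seat [ 0.5097 -0.0528  0.036 ]
checker [307.7 308.9] 261 [ 0.5088 -0.0075  0.012 ] as on seat [ 0.5064 -0.0078  0.036 ]
checker [283.8 311.6] 265 [0.5043 0.0414 0.012 ] as on seat [0.502  0.0397 0.036 ]
checker [259.9 314.4] 266 [0.4996 0.0903 0.012 ] as on seat [0.4975 0.0874 0.036 ]
checker [236.2 316.9] 270 [0.4955 0.1388 0.012 ] as on seat [0.4935 0.1345 0.036 ]
```

Call:
jog_arm --pt "0 -0.001 0 0" --pt "0 -0.003 0 0" --pt "0 -0.006 0 0" --pt "0 -0.009 0 0" --pt "0 -0.012 0 0" --pt "0 -0.015 0 0" --pt "0 -0.018 0 0" --pt "0 -0.021 0 0" --pt "0 -0.024 0 0" --pt "0 -0.027 0 0" --pt "0 -0.03 0 0" --pt "0 -0.033 0 0" --pt "0 -0.036 0 0" --pt "0 -0.039 0 0" --pt "0 -0.042 0 0" --pt "0 -0.044 0 0" --pt "0 -0.045 0 0" --pt "0 -0.045 0 0"

```text
clock: 59.05
position: [0.5152, -0.1088, 0.0418]
ee_rot: [-3.138, -0.14, 0.0]
force: [-0.4, 0.9, 1.3]
width: 0.188
gripper_force: 25.0
```

Call:
jog_arm --pt "0 -0.001 0 0" --pt "0 -0.002 0 0" --pt "0 -0.004 0 0" --pt "0 -0.006 0 0" --pt "0 -0.008 0 0" --pt "0 -0.01 0 0" --pt "0 -0.012 0 0" --pt "0 -0.014 0 0" --pt "0 -0.016 0 0" --pt "0 -0.017 0 0" --pt "0 -0.017 0 0" --pt "0 -0.017 0 0"

```text
clock: 60.55
position: [0.5138, -0.0921, 0.0418]
ee_rot: [-3.138, -0.14, 0.0]
force: [-0.1, -2.3, 0.3]
width: 0.187
gripper_force: 25.0
```

```bash
python3 go.py .5235-.0888*.11 -.2018+.1096 .042 PHI+np.pi/2; python3 look.py
```

```text
shift [-0.      0.     -0.0002] spin 0.0 | pos [ 0.5138 -0.0921  0.0418] yaw -1.482 toolz [-0.  0. -1.] j7 -1.51 F [-0.1 -2.3  0.3] w 17.2 t 60.55
checker [297.6 310.3] 133 [0.5063 0.0132 0.012 ] as on seat [0.504  0.0123 0.036 ]
checker [276.9 312.4] 266 [0.503  0.0555 0.012 ] as on seat [0.5008 0.0535 0.036 ]
checker [253. 315.] 266 [0.4987 0.1043 0.012 ] as on seat [0.4966 0.101  0.036 ]
checker [229.1 317.7] 269 [0.4941 0.1534 0.012 ] as on seat [0.4922 0.1487 0.036 ]
checker [205.5 320.1] 274 [0.4901 0.2019 0.012 ] as on seat [0.4882 0.1959 0.036 ]
```

Travel is 110 mm. I nudge a little further to feel the end stop.

Call:
jog_arm --pt "0 -0.0005 0 0" --pt "0 -0.001 0 0" --pt "0 -0.0015 0 0" --pt "0 -0.002 0 0" --pt "0 -0.002 0 0" --pt "0 -0.002 0 0"

```text
clock: 61.35
position: [0.5137, -0.092, 0.0419]
ee_rot: [3.137, 0.137, 0.001]
force: [0.6, -8.4, -0.1]
width: 0.185
gripper_force: 25.0
```

The tool did not advance and 8 N built up, so it is on the end stop. I relax, open and lift away.

Call:
jog_arm --pt "0 0.001 0 0" --pt "0 0.0015 0 0" --pt "0 0.0015 0 0" --pt "0 0.0015 0 0" --newtons 5

```text
clock: 61.85
position: [0.5137, -0.092, 0.0418]
ee_rot: [3.138, 0.139, 0.0]
force: [1.1, -5.4, 0.1]
width: 0.194
gripper_force: 5.0
```

Call:
jog_arm --pt "0 0 0 0" --pt "0 0 0 0" --pt "0 0 0 0" --pt "0 0 0 0" --pt "0 0 -0.01 0" --pt "0 0 -0.03 0" --pt "0 0 -0.06 0" --pt "0 0 -0.1 0" --pt "0 0 -0.14 0" --hand 0.036

```text
clock: 62.98
position: [0.5135, -0.0918, 0.1837]
ee_rot: [-3.138, -0.139, -0.0]
force: [-0.6, 1.2, -0.2]
width: 0.395
gripper_force: 0.0
```

Call:
jog_arm --pt "-0.02 0.04 -0.02 0" --pt "-0.04 0.08 -0.04 0" --pt "-0.06 0.12 -0.05 0" --pt "-0.08 0.16 -0.05 0" --pt "-0.1 0.2 -0.05 0" --pt "-0.12 0.24 -0.05 0" --pt "-0.14 0.28 -0.05 0" --pt "-0.16 0.32 -0.05 0" --pt "-0.18 0.36 -0.05 0" --pt "-0.2 0.4 -0.05 0" --pt "-0.2 0.4 -0.05 0" --pt "-0.2 0.4 -0.05 0"

```text
clock: 64.47
position: [0.3502, -0.5073, 0.2321]
ee_rot: [-3.138, -0.139, -0.001]
force: [0.6, -0.7, 0.2]
width: 0.39
gripper_force: 0.0
```

```bash
python3 go.py .5 -.2 .1; python3 look.py; python3 - <<'E'
import numpy as np,cv2
a=np.load('topn.npz')['color'][260:370,160:430,::-1]
cv2.imwrite('pics/t5.png',cv2.resize(a,None,fx=2.9,fy=2.9,interpolation=cv2.INTER_CUBIC))
E
```

```text
shift [ 0.1764 -0.2927  0.1324] spin 0 | pos [ 0.3502 -0.5073  0.2321] yaw -1.482 toolz [ 0.     0.001 -1.   ] j7 -0.58 F [ 0.6 -0.7  0.2] w 35.8 t 64.475
checker [301.4 309.9] 267 [0.5069 0.0054 0.012 ] as on seat [0.5046 0.0048 0.036 ]
checker [276.9 312.4] 265 [0.503  0.0556 0.012 ] as on seat [0.5008 0.0536 0.036 ]
checker [253.  315.1] 263 [0.4985 0.1043 0.012 ] as on seat [0.4964 0.101  0.036 ]
checker [229.  317.7] 270 [0.4941 0.1535 0.012 ] as on seat [0.4922 0.1489 0.036 ]
checker [205.4 320.2] 275 [0.4898 0.2021 0.012 ] as on seat [0.488  0.1961 0.036 ]
seat [324.8 307.8] 289 [ 0.5091 -0.0422  0.024 ]
```

View pics/t5.png

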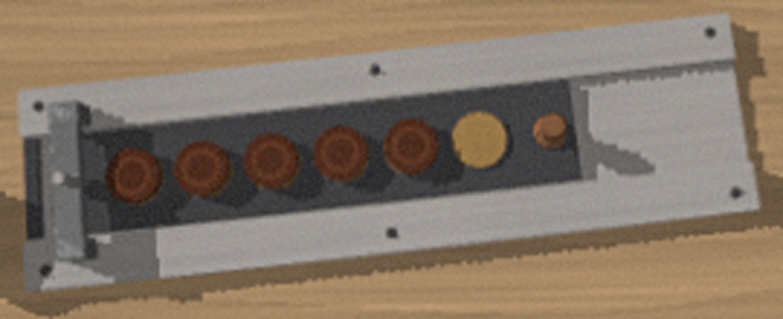

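The picture shows the carriage home under the bridge, moved 110 mm, with five checkers within about 1 mm of seats 2–6 and the arm clear.

```bash
python3 -c "
from cell import arm
print(arm.sign_off())"
```

```text
the job is handed in; nothing more can be done
None
```

The job is handed in: the carriage sits fully home against its end stop, having travelled 110 mm, with all five checkers measured within about 1 mm of the centres of seats 2–6. One checker was knocked off seat 5 partway through and I put it back.

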